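# Load the mould shaker and lock the moulds in with sprung bars

## Task

Slide every mould on the worktop, without lifting it off, fully home into a bay of its own in the shaker, then fit a sprung bar across each of the three bays, empty ones too, in front of any mould: pinch the bar short, set it down between the cheeks and let it spring out into both recesses. When all the moulds and all three bars are in, and not before, throw the shaker's switch fully over to on. Leave the bowl, the jar and the spatula alone.

Things in the scene. Friction and masses are not known exactly. Their poses are not given: they have to be found in the camera images.
- station: Aluminium mould shaker, fixed on the worktop. Origin on the worktop, mid row; x points into the bays (away from the robot), y along the row, z up. Four cheeks at y = -178.5, -59.5, 59.5, 178.5 mm, each 16 mm thick, 36 high, from x = -30 (rounded nose) to 88, leave three bays 103 mm wide, open at the front and top. Stop behind: face at x = 88, 30 high. Drive housing behind it, 50 high.
- bay0 (a point): Floor point in the middle of the -y bay, station frame [0, -119, 0] mm, axes as the station's, midway between the recesses in its two cheeks: each 16 mm wide (x -8 to 8), 6 mm deep, from 10 to 26 mm height, closed above. The floor is level with the worktop, no step. A mould that is home has its centre 53 mm from this point along +x.
- bay1 (a point): Floor point in the middle of the middle bay, station frame [0, 0, 0] mm, axes as the station's, midway between the recesses in its two cheeks: each 16 mm wide (x -8 to 8), 6 mm deep, from 10 to 26 mm height, closed above. The floor is level with the worktop, no step. A mould that is home has its centre 53 mm from this point along +x.
- bay2 (a point): Floor point in the middle of the +y bay, station frame [0, 119, 0] mm, axes as the station's, midway between the recesses in its two cheeks: each 16 mm wide (x -8 to 8), 6 mm deep, from 10 to 26 mm height, closed above. The floor is level with the worktop, no step. A mould that is home has its centre 53 mm from this point along +x.
- mould0: Low blue silicone mould, a flat block 70 mm (its x) by 88 mm (its y), 18 mm high, about 0.25 kg, with dark tablets set hard in 12 cavities. Lies flat; origin in the middle of its underside. The 88 mm width goes across a bay. Too wide to grasp: slide it by pushing its edges. May be absent.
- mould1: Low blue silicone mould, a flat block 70 mm (its x) by 88 mm (its y), 18 mm high, about 0.25 kg, with dark tablets set hard in 12 cavities. Lies flat; origin in the middle of its underside. The 88 mm width goes across a bay. Too wide to grasp: slide it by pushing its edges. May be absent.
- mould2: Low blue silicone mould, a flat block 70 mm (its x) by 88 mm (its y), 18 mm high, about 0.25 kg, with dark tablets set hard in 12 cavities. Lies flat; origin in the middle of its underside. The 88 mm width goes across a bay. Too wide to grasp: slide it by pushing its edges. May be absent.
- bar0: Sprung retaining bar, 0.18 kg, standing on its flat base. Origin mid underside of its aluminium channel, 26 mm (x) by 84 (y, along the bar) by 28 high. Round-ended pins, 8 mm thick, at 18 mm height: the fixed one ends at y = -51 mm, the sprung one at +67 (+45 pushed in): 118 mm long free, 96 compressed, 115 seated in a bay. Fits either way round. All three alike.
- bar0_mid (a point): On bar0's underside at y = +6.5 mm: mid length when seated, then at the bay's point.
- plunger0 (a joint): Sprung pin of bar0, m pushed in: 0 free, 0.022 end of travel, about 0.002 seated in both recesses, 0.015 or more if a pin rubs on a cheek. Force 3 N to start, 8.5 N at the end. Pinch the two black finger plates to compress: 26 mm wide, 6 thick, from 28 to 68 mm height; outer faces at bar y = -26 (fixed) and +42 mm (moves with the pin, +20 at the end of travel).
- bar1: Sprung retaining bar, 0.18 kg, standing on its flat base. Origin mid underside of its aluminium channel, 26 mm (x) by 84 (y, along the bar) by 28 high. Round-ended pins, 8 mm thick, at 18 mm height: the fixed one ends at y = -51 mm, the sprung one at +67 (+45 pushed in): 118 mm long free, 96 compressed, 115 seated in a bay. Fits either way round. All three alike.
- bar1_mid (a point): On bar1's underside at y = +6.5 mm: mid length when seated, then at the bay's point.
- plunger1 (a joint): Sprung pin of bar1, m pushed in: 0 free, 0.022 end of travel, about 0.002 seated in both recesses, 0.015 or more if a pin rubs on a cheek. Force 3 N to start, 8.5 N at the end. Pinch the two black finger plates to compress: 26 mm wide, 6 thick, from 28 to 68 mm height; outer faces at bar y = -26 (fixed) and +42 mm (moves with the pin, +20 at the end of travel).
- bar2: Sprung retaining bar, 0.18 kg, standing on its flat base. Origin mid underside of its aluminium channel, 26 mm (x) by 84 (y, along the bar) by 28 high. Round-ended pins, 8 mm thick, at 18 mm height: the fixed one ends at y = -51 mm, the sprung one at +67 (+45 pushed in): 118 mm long free, 96 compressed, 115 seated in a bay. Fits either way round. All three alike.
- bar2_mid (a point): On bar2's underside at y = +6.5 mm: mid length when seated, then at the bay's point.
- plunger2 (a joint): Sprung pin of bar2, m pushed in: 0 free, 0.022 end of travel, about 0.002 seated in both recesses, 0.015 or more if a pin rubs on a cheek. Force 3 N to start, 8.5 N at the end. Pinch the two black finger plates to compress: 26 mm wide, 6 thick, from 28 to 68 mm height; outer faces at bar y = -26 (fixed) and +42 mm (moves with the pin, +20 at the end of travel).
- switch (a joint): Black toggle lever of the shaker, rad: 0 leaning to the station's -x (off), 1.0 fully over to +x (on); it stays where it is left. Pivot 22 mm above the worktop, at station x = 35, y = 235 mm, on a block 70 by 50 by 25 mm high.
- switch_tip (a point): Centre of the 26 mm ball at that lever's tip, 80 mm from the pivot. It turns about an axis along the station's y.
- bowl: Steel bowl, 120 mm across, 55 mm high; bystander. Origin in the middle of its underside.
- jar: Jar, 64 mm across, 90 mm high; bystander. Origin in the middle of its underside.
- spatula: Spatula lying on the worktop; bystander. Origin near its middle.
Things that resemble listed ones, but are neither listed nor needed, are in the scene too. Leave any white look-alike of the mould1 alone.

How it is judged:
By the outcome, as a careful person would: the job done as asked, in the order asked, and still so for the second after the job is handed in, with the robot touching nothing.
Of mould0, mould1, mould2 only 2 to 3 are there at a start; the rules pass over those that are not, and their reading is None.
At some moment in a run one of mould0, mould1, mould2 may be knocked a few centimetres aside while the robot is not near it.
Once in a run the grip may slacken for a moment while it holds something.
It also fails if it takes over 210 s, if anything falls off the work surface, if the arm or the gripper's body presses on something with over 40 N, if the wrist force passes 120 N, or if a joint passes its speed limit or range.

## Robot

A 7-joint arm with a two-finger parallel gripper is mounted at the origin on the work surface. World frame = base frame: x ahead of the robot, y to its left, z up, the work surface at z = 0. Lengths are in m, angles in degrees, forces in N, time in s.
With the tool pointing down it reaches from about 0.35 to 0.9 m from the base axis. Payload 8.1 kg.
Tool frame: the origin (TCP) lies midway between the tips of the shut fingers; the grasp point (between the pads) lies 19 mm behind it; z points along the fingers, y is the line along which they close (so a half turn about z gives the same grasp; the last joint's range is limited). The gripper opens to 92 mm and grips with 3 to 60 N. Pads are 19 mm wide; open, the fingers measure 130 mm over their backs; the gripper's body (75 mm by 190 mm) begins 47 mm behind the grasp point.
Start: joints at [68.148, 24.895, 1.432, 90.138, -0.665, 64.973, -4.303], TCP at [0.172, -0.601, 0.227] pointing down, gripper open.
Joint ranges: [-149.89, 149.89], [-25.12, 119.58], [-72.63, 75.52], [4.76, 147.25], [-75.54, 255.54], [6.69, 114.76], [-157.13, 157.13]. Speed limits (degrees/s): [127.2, 127.2, 172.46, 172.46, 180, 180, 180].

## Interface

Orientations are given as [roll, pitch, yaw] about the fixed x, y, z axes, in that order (R = Rz(yaw) Ry(pitch) Rx(roll)).
In Python, from rig import * gives the robot as it stands.
- The arm moves only by the tool apply_moves, never from a script. Its argument "motion" is a list that holds one entry, the list of rows, each a list of 7 numbers: the turn, a rotation vector about the tool's x, y, z in degrees, then the shift along the tool's x, y, z in m, then the gripper's target within -1 to 1 (shut at 1, half-way at 0, fully open at -1). A call has 1 to 5 rows; each row shifts and turns the commanded pose from where the row before left it, along the tool's axes as they then stand; what a row does not reach is not made up. A row lasts 1/10 s, in which the tool goes at most 50 mm and 8.59 degrees, less where a joint would pass 70% of its speed; a pose out of reach is approached as far as the arm can. A call with a gripper value outside its range is refused whole. The fingers move at their own pace and stop on an object; "grip_force" is the grip in N (left out, the last holds). Time passes only in rows, so rows that do not move let the fingers close. It gives the time, the measured TCP pose, the force, the opening and the grip force at its end, in the units of the state.
- observe(): the state, without advancing time (a new reading comes with each control period).
- capture(name): name is "scene" or "top"; returns the picture (384x512x3 uint8, blue, green, red); there is no depth.
- get_calibration(name): a dict with "fx", "fy", "cx", "cy" (pixels), "dist_coeffs" ([k1, k2, p1, p2, k3] as OpenCV has them; the pictures are not rectified), "R" (3x3) and "t" (3): a world point X has camera coordinates R X + t. Camera axes: x right, y down, z forward; pixel columns grow to the right and rows downward; lengths in m; the calibration is good to about 2 mm. A picture is of the moment at which its call begins. get_calibration takes no time and is no camera call.
- close_job(): hands the job in; it is judged then, once.
Trained networks look in the newest picture that a camera, given by its name, has taken for a name from the list of things; names that differ only in an ending like _2 or _b are one class to them, and where a whole thing is asked for, a point or a joint stands for the part that bears it (a point fixed in the world has none). Each returns a list of dicts, best first, with "conf" (0 to 1); they miss things now and then, are a little off and sometimes report something else, mostly with a low value. They report only what shows in the picture. A call takes as long as a camera call. They do not tell look-alikes from the thing itself.
- recognise(label, camera): "at" ([column, row] in pixels, amid what is visible of it).
- silhouettes(label, camera): "region" (384x512 bool, what is visible of it) and "at" ([column, row] in pixels, amid what is visible of it).
- spot_point(label, camera): "at" ([column, row] in pixels: a listed point, or the origin of a listed thing).
The state is a dict: "time": time; "joints": joint angles; "joint_velocities": joint speeds; "tau": joint torques, N m; "tool_pos": TCP position; "ee_rot": TCP orientation; "ft_force": force on the tool from outside, world axes, zero at the start; "moment": the same for the moment, N m; "opening": finger opening in m; "grasp_force": force on a finger pad.
Only numpy, scipy, OpenCV 4.12 (cv2) and the standard library are available. Lean on these libraries where they do the work, as an engineer would, in place of code of your own. Each camera call takes 0.05 s, during which the arm holds its last target. There are 200 camera calls.

## Working session

There is one attempt and no reset: what is moved stays moved. The work goes in short steps, Python scripts to look and compute and a tool call to move; the robot and the scene stay as the last step left them, time stands still between calls to the robot, and variables do not carry over. Pictures are saved under pics/ and viewed, at most 14 in all, crops included, and the job is handed in when it is done.

Besides the shell and the picture viewer there is one more tool, called after "Emit:" as a command line: name --argument value ..., lists and objects as JSON in quotes. apply_moves: Moves the arm, as the interface text tells. Its arguments: {"type":"object","properties":{"motion":{"type":"array"},"grip_force":{"type":"number"}},"required":["motion"]}

```bash
ls; mkdir -p pics
python3 - <<'E'
from rig import *
import cv2,numpy as np
s=observe();print({k:np.round(v,3).tolist() for k,v in s.items()})
for n in ("scene","top"):
    im=capture(n);cv2.imwrite(f"pics/{n}0.png",cv2.resize(im,(800,600)))
    c=get_calibration(n);print(n,{k:np.round(v,4).tolist() for k,v in c.items()})
E
```

```text
pics
{'time': 0.0, 'joints': [68.148, 24.936, 1.432, 90.19, -0.664, 64.974, -4.302], 'joint_velocities': [0.008, 0.052, -0.004, 0.037, -0.018, -0.024, 0.006], 'tau': [0.0, -66.786, 0.985, -31.447, -0.061, 0.043, 0.0], 'tool_pos': [0.172, -0.6, 0.226], 'ee_rot': [-179.909, 0.009, 15.97], 'ft_force': [-0.245, -1.189, -0.457], 'moment': [-0.028, 0.029, 0.041], 'grasp_force': 0.0, 'opening': 0.091}
scene {'fx': 354.6526, 'fy': 354.6526, 'cx': 252.9484, 'cy': 194.8479, 'dist_coeffs': [0.0189, 0.0, 0.0, 0.0, 0.0], 'R': [[0.6436, 0.7653, 0.0082], [0.6525, -0.5431, -0.5285], [-0.4001, 0.3455, -0.8489]], 't': [-0.3113, -0.2966, 1.5266]}
top {'fx': 455.5983, 'fy': 455.5983, 'cx': 257.5752, 'cy': 196.7118, 'dist_coeffs': [-0.1201, 0.0, 0.0, 0.0, 0.0], 'R': [[0.0227, -0.9996, 0.0142], [-0.9976, -0.0236, -0.0653], [0.0656, -0.0127, -0.9978]], 't': [-0.0124, 0.515, 1.4483]}
```

View pics/scene0.png

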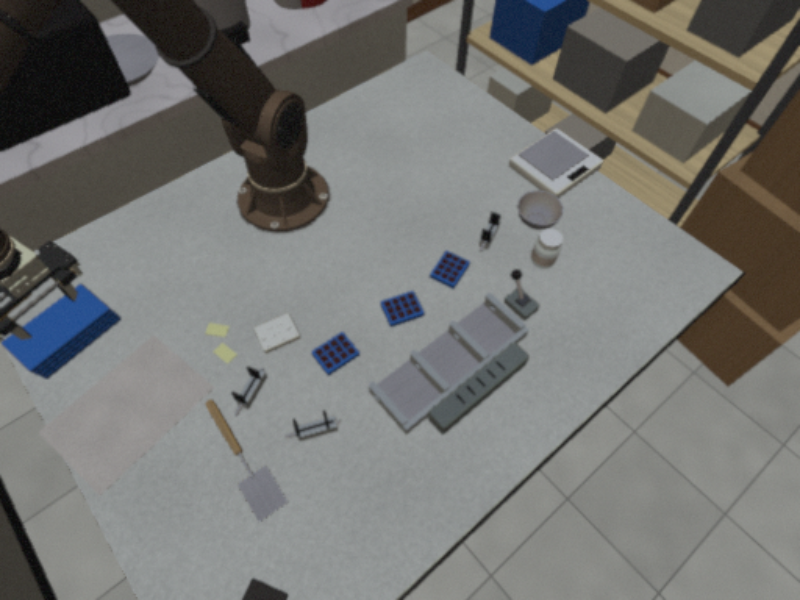

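View pics/top0.png

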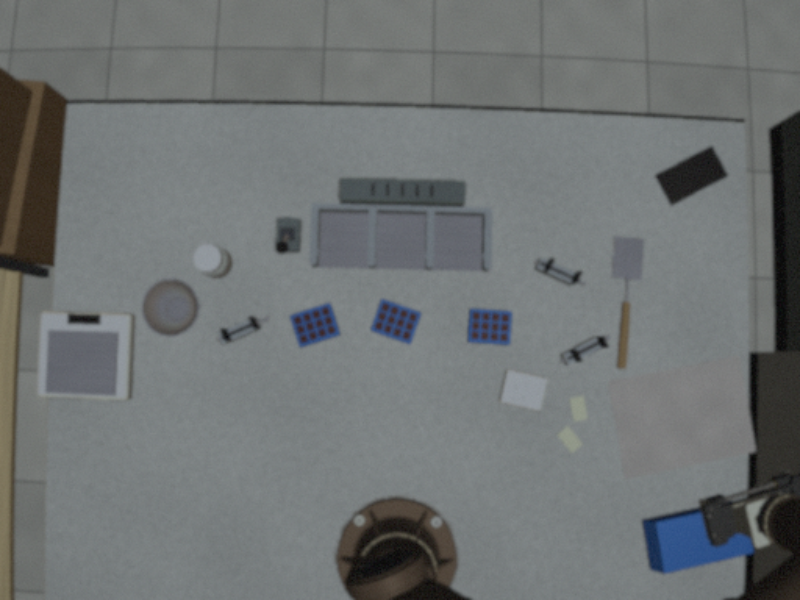

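Two views: three blue moulds (top view 800-scale: ~(315,325), (396,321), (490,327)), a white look-alike at (524,390), three bars at (240,328), (560,271), (585,349), switch at (287,237), station rim from (312,207) to (490,268). All three moulds are present.

```bash
cat > h.py <<'E'
from rig import *
import cv2,numpy as np
from scipy.optimize import least_squares
def cal(n):
    c=get_calibration(n);K=np.array([[c["fx"],0,c["cx"]],[0,c["fy"],c["cy"]],[0,0,1]])
    return K,np.array(c["dist_coeffs"],float),np.array(c["R"]),np.array(c["t"])
def w(n,px,z):
    K,d,R,t=cal(n);u=cv2.undistortPoints(np.array(px,float).reshape(-1,1,2),K,d).reshape(-1,2)
    r=np.c_[u,np.ones(len(u))]@R;o=-R.T@t
    return o+r*((z-o[2])/r[:,2])[:,None]
def proj(n,X):
    K,d,R,t=cal(n);return cv2.projectPoints(np.array(X,float),cv2.Rodrigues(R)[0],t,K,d)[0].reshape(-1,2)
def P(s,a,b): # local pts a (n,3) with pose (x,y,yaw)
    c,q=np.cos(s[2]),np.sin(s[2]);a=np.array(a,float)
    return np.c_[s[0]+c*a[:,0]-q*a[:,1],s[1]+q*a[:,0]+c*a[:,1],a[:,2]]
E
python3 - <<'E'
from h import *
for n in ("top","scene"):
    im=capture(n)
    for l in ["station","bay0","bay1","bay2","switch_tip","mould0","bar0","bar0_mid"]:
        for o in spot_point(l,n)[:6]:
            print(n,l,round(o["conf"],2),np.round(o["at"],1),np.round(w(n,o["at"],.086 if l=="switch_tip" else 0)[0]*1000,1)[:2])
im=capture("top");cv2.imwrite("pics/t1.png",im)
cv2.imwrite("pics/t1c.png",cv2.resize(im[100:260,120:420],(800,427),interpolation=cv2.INTER_CUBIC))
hsv=cv2.cvtColor(im,cv2.COLOR_BGR2HSV)
m=cv2.inRange(hsv,(100,90,60),(130,255,255))
m=cv2.morphologyEx(m,cv2.MORPH_CLOSE,np.ones((7,7)))
cs,_=cv2.findContours(m,0,1)
for c in cs:
    if cv2.contourArea(c)>200:
        p=w("top",c[:,0,:],.018)[:,:2]*1000
        print("blue",cv2.contourArea(c),cv2.minAreaRect(p.astype(np.float32)))
E
```

```text
top station 0.97 [256.8 162.4] [628.7   4.4]
top station 0.58 [157.5 211.4] [460.6 324. ]
top station 0.51 [154.9 209.2] [467.6 332.8]
top station 0.4 [113.9 195.1] [510.4 470.6]
top bay0 0.98 [218.8 159.9] [633.9 128.9]
top bay0 0.74 [292.1 162.5] [ 631.3 -111.2]
top bay0 0.63 [256.7 162.5] [628.3   4.8]
top bay1 0.98 [218.8 159.9] [633.9 128.9]
top bay1 0.74 [292.1 162.5] [ 631.3 -111.2]
top bay1 0.63 [256.7 162.5] [628.3   4.8]
top bay2 0.98 [218.8 159.9] [633.9 128.9]
top bay2 0.74 [292.1 162.5] [ 631.3 -111.2]
top bay2 0.63 [256.7 162.5] [628.3   4.8]
top switch_tip 0.74 [203.9 208. ] [472.1 163.8]
top switch_tip 0.55 [179.7 161.3] [614.4 243.2]
top mould0 0.93 [313.7 208.3] [ 482.8 -184.4]
top mould0 0.88 [331.8 247.6] [ 356.2 -245.8]
top mould0 0.77 [205.  206.7] [479.7 169.4]
top mould0 0.72 [254.4 209.6] [474.1   8.7]
top mould0 0.44 [372.6 222.9] [ 439.1 -379.8]
top bar0 0.82 [155.3 205.4] [480. 332.]
top bar0 0.82 [370.8 224. ] [ 435.4 -373.8]
top bar0 0.49 [352.1 175.5] [ 593.6 -310.1]
top bar0 0.32 [115.  197.2] [503.6 466.6]
top bar0_mid 0.7 [354.  173.7] [ 599.7 -316.4
[... 671 characters left out ...]
 ] [494.4  12.3]
scene mould0 0.54 [339.5 142.8] [501.8 457.2]
scene bar0 0.89 [202.1 274.4] [ 596.6 -315.6]
scene bar0 0.88 [160.5 249.9] [ 433.7 -374.2]
scene bar0 0.72 [313.5 150.3] [460.6 345.1]
scene bar0_mid 0.53 [203.4 279. ] [ 612.1 -321.4]
blue 1596.0 ((45.720096588134766, -634.9866943359375), (117.22866821289062, 232.13345336914062), 10.194838523864746)
blue 514.5 ((480.7393493652344, -179.8526611328125), (86.05237579345703, 68.20429992675781), 87.16618347167969)
blue 522.0 ((475.48834228515625, 179.7454376220703), (68.16360473632812, 85.95223999023438), 19.172082901000977)
blue 517.5 ((486.69482421875, 14.076335906982422), (85.25960540771484, 68.04866027832031), 72.81964111328125)
```

View pics/t1c.png

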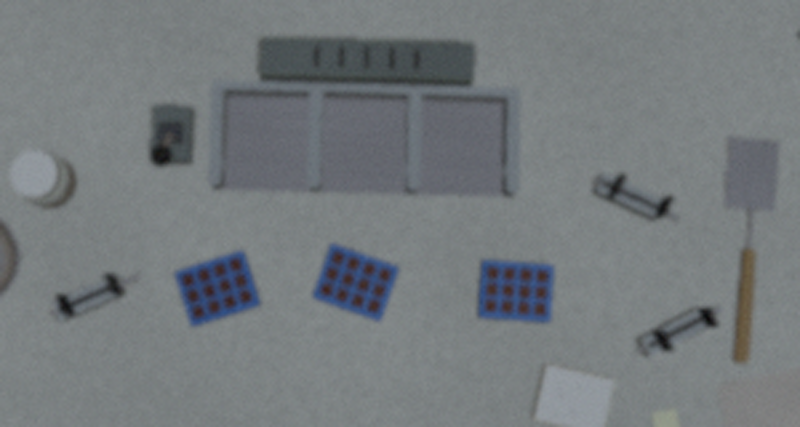

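Everything needed shows clearly: the white one (800-view (524,390)) is the look-alike mould and is excluded. I'll fit accurate poses of the station, bars and switch against both pictures.

```bash
cat > fit.py <<'E'
from h import *
from scipy.optimize import minimize
S=4
def box(x0,x1,y0,y1,z0,z1): return np.array([[x,y,z] for x in(x0,x1) for y in(y0,y1) for z in(z0,z1)],float)/1000
def score(pose,parts,ims,roi,bg=True):
    tot=0
    for n,(im,(x0,y0,x1,y1)) in ims.items():
        lab=np.zeros(im.shape[:2],np.uint8)
        for k,pts in parts:
            q=proj(n,P(pose,pts,0));q=((q+.5-[x0,y0])*S-.5)
            h=cv2.convexHull(q.astype(np.float32)).reshape(-1,2)
            cv2.fillConvexPoly(lab,np.round(h*16).astype(np.int32),k,shift=4)
        f=im.reshape(-1,3).astype(float);l=lab.ravel();N=np.bincount(l).astype(float)
        sse=(f**2).sum()
        for c in range(3):
            s=np.bincount(l,f[:,c]);sse-=np.sum(s**2/np.maximum(N,1))
        tot+=sse/len(f)
    return tot
def fit(p0,parts,imgs,rad,sim=(.006,.006,.05)):
    ims={}
    for n,im in imgs.items():
        allp=np.vstack([P(p0,pts,0) for _,pts in parts]);q=proj(n,allp)
        x0,y0=np.floor(q.min(0)-rad).astype(int);x1,y1=np.ceil(q.max(0)+rad).astype(int)
        x0,y0=max(x0,0),max(y0,0)
        ims[n]=(cv2.resize(im[y0:y1,x0:x1],None,fx=S,fy=S,interpolation=cv2.INTER_LINEAR),(x0,y0,x1,y1))
    p0=np.array(p0,float);sx=np.vstack([p0]+[p0+np.eye(3)[i]*sim[i] for i in range(3)])
    r=minimize(lambda p:score(p,parts,ims,rad),p0,method="Nelder-Mead",options=dict(initial_simplex=sx,xatol=1e-4,fatol=1e-3,maxiter=150))
    return r.x,r.fun
ST=[(1,box(-30,88,-178,178,0,0))]
for y in(-178.5,-59.5,59.5,178.5): ST+=[(2,box(-30,88,y-8,y+8,0,36)),(3,box(-28,88,y-8,y+8,36,36))]
ST+=[(2,box(88,96,-186,186,0,30))]
ST2=[p for p in ST]
BAR=[(1,box(-4,4,-51,67,14,22)),(2,box(-13,13,-42,42,0,28)),(3,box(-13,13,-26,-20,28,68)),(3,box(-13,13,36,42,28,68))]
MO=[(1,box(-35,35,-44,44,0,18))]
E
cat > f1.py <<'E'
from fit import *
im={n:capture(n) for n in("top","scene")}
for cams in (["top"],["scene"],["top","scene"]):
    d={n:im[n] for n in cams}
    p,f=fit((.632,.007,0),ST,d,5);print("station",cams,np.round(p[:2]*1000,1),np.round(np.degrees(p[2]),2),round(f,1))
for c in ((.475,.335),(.596,-.314),(.435,-.374)):
    for cams in (["top"],["scene"],["top","scene"]):
        d={n:im[n] for n in cams}
        rs=sorted([fit((*c,np.radians(a)),BAR,d,8,(.01,.01,.2)) for a in range(0,360,30)],key=lambda r:r[1])
        alt=[r for r in rs if np.cos(r[0][2]-rs[0][0][2])<0][:1]
        for p,f in rs[:1]+alt: print("bar",cams,np.round(p[:2]*1000,1),np.round(np.degrees(p[2])%360,1),"mid",np.round(P(p,[[0,.008,0]],0)[0,:2]*1000,1),round(f,1))
for c in ((.475,.180,19),(.4867,.014,-17),(.481,-.180,-3)):
    p,f=fit((c[0],c[1],np.radians(c[2])),MO,im,5);print("mould",np.round(p[:2]*1000,1),np.round(np.degrees(p[2]),1),round(f,1))
E
time python3 f1.py
```

```text
station ['top'] [653.6   8.2] -3.82 484.0
station ['scene'] [668.   13.4] -8.73 1728.9Traceback (most recent call last):
  File "f1.py", line 5, in <module>
    p,f=fit((.632,.007,0),ST,d,5);print("station",cams,np.round(p[:2]*1000,1),np.round(np.degrees(p[2]),2),round(f,1))
        ~~~^^^^^^^^^^^^^^^^^^^^^^
  File "fit.py", line 27, in fit
    r=minimize(lambda p:score(p,parts,ims,rad),p0,method="Nelder-Mead",options=dict(initial_simplex=sx,xatol=1e-4,fatol=1e-3,maxiter=150))
    res = _minimize_neldermead(fun, x0, args, callback, bounds=bounds,
                               **options)
    fxcc = func(xcc)
    fx = function(np.copy(x), *(wrapper_args + args))
  File "fit.py", line 27, in <lambda>
    r=minimize(lambda p:score(p,parts,ims,rad),p0,method="Nelder-Mead",options=dict(initial_simplex=sx,xatol=1e-4,fatol=1e-3,maxiter=150))
                        ~~~~~^^^^^^^^^^^^^^^^^
  File "fit.py", line 10, in score
    q=proj(n,P(pose,pts,0));q=((q+.5-[x0,y0])*S-.5)
  File "h.py", line 12, in proj
    K,d,R,t=cal(n);return cv2.projectPoints(np.array(X,float),cv2.Rodrigues(R)[0],t,K,d)[0].reshape(-1,2)
            ~~~^^^
  File "h.py", line 5, in cal
    c=get_calibration(n);K=np.array([[c["fx"],0,c["cx"]],[0,c["fy"],c["cy"]],[0,0,1]])
ValueError: time passes only in moves, steps and waits

real	0m10.615s
user	0m5.906s
sys	0m1.901s
```

```bash
python3 - <<'E'
s=open('h.py').read()
s=s.replace("def cal(n):","import functools\n@functools.lru_cache\ndef cal(n):");open('h.py','w').write(s)
s=open('fit.py').read()
s=s.replace("for n,(im,(x0,y0,x1,y1)) in","for n,(im,(x0,y0,x1,y1),mk) in")
s=s.replace("f=im.reshape(-1,3).astype(float);l=lab.ravel()","f=im[mk].astype(float);l=lab[mk]")
s=s.replace(",(x0,y0,x1,y1))\n    p0",",(x0,y0,x1,y1))\n        a,b=ims[n];mk=np.zeros(a.shape[:2],np.uint8);cv2.fillConvexPoly(mk,cv2.convexHull(((q-[x0,y0])*S).astype(np.int32)),1);mk=cv2.dilate(mk,np.ones((2*S*rad+1,)*2));ims[n]=(a,b,mk>0)\n    p0")
s=s.replace("ST2=[p for p in ST]","ST=[(4,box(100,150,-125,125,0,50))]+ST")
open('fit.py','w').write(s)
E
time python3 f1.py
```

```text
station ['top'] [627.5   7.2] 0.04 143.1
station ['scene'] [629.7   9. ] -0.08 459.0
station ['top', 'scene'] [628.8   8.6] -0.03 618.7
bar ['top'] [459.7 334.8] 204.4 mid [463.  327.5] 158.2
bar ['top'] [465.9 321. ] 24.8 mid [462.6 328.2] 192.9
bar ['scene'] [462.1 337. ] 205.1 mid [465.5 329.8] 313.8
bar ['scene'] [469.1 322.9] 25.0 mid [465.7 330.2] 332.2
bar ['top', 'scene'] [461.3 336.7] 204.6 mid [464.7 329.5] 523.4
bar ['top', 'scene'] [468.4 322.7] 25.0 mid [465.  329.9] 578.4
bar ['top'] [ 598.4 -315.8] 158.0 mid [ 595.4 -323.2] 150.9
bar ['top'] [ 592.8 -330.6] 339.2 mid [ 595.7 -323.2] 204.9
bar ['scene'] [ 601.8 -315.3] 156.7 mid [ 598.6 -322.7] 285.7
bar ['scene'] [ 596.7 -329.6] 339.5 mid [ 599.5 -322.1] 455.7
bar ['top', 'scene'] [ 600.  -315.3] 157.1 mid [ 596.9 -322.6] 510.3
bar ['top', 'scene'] [ 594.  -329.4] 337.7 mid [ 597. -322.] 702.6
bar ['top'] [ 436.1 -372.4] 207.1 mid [ 439.7 -379.5] 191.1
bar ['top'] [ 442.8 -386.5] 26.4 mid [ 439.3 -379.4] 229.6
bar ['scene'] [ 437.4 -371.1] 208.6 mid [ 441.2 -378.1] 460.7
bar ['scene'] [ 446.4 -384.4] 29.1 mid [ 442.5 -377.4] 566.1
bar ['top', 'scene'] [ 437.  -371.2] 207.2 mid [ 440.6 -378.4] 682.5
bar ['top', 'scene'] [ 444.8 -384.9] 27.5 mid [ 441.1 -377.8] 870.1
mould [476.5 182.4] 19.2 1259.6
mould [488.5  15.4] -17.4 1320.5
mould [ 481.7 -178.3] -2.7 1272.2
real	0m52.564s
user	0m49.807s
sys	0m2.635s
```

Poses are consistent between both cameras: station at (0.6285, 0.008), yaw 0. Plan: hold each mould lightly fore and aft to slide and align it before its bay, then push it home with two fingers.

```bash
cat > plan.py <<'E'
from h import *
def plan(wps,step=.045,turn=8.):
    s=observe();p=np.array(s["tool_pos"],float);yaw=s["ee_rot"][2]
    print("t",round(s["time"],2),"at",np.round(p*1000,1),"rpy",np.round(s["ee_rot"],1),"open",round(s["opening"]*1000,1),"F",np.round(s["ft_force"],1),"j",np.round(s["joints"],0))
    for wp in wps:
        x,y,z,ps,g=wp[:5];st=wp[5] if len(wp)>5 else step
        T=np.array([x,y,z])/1000;d=T-p;dy=(ps-yaw+180)%360-180
        n=max(1,int(np.ceil(max(np.linalg.norm(d)/st,abs(dy)/turn))));rows=[]
        for i in range(n):
            e=(T-p)/(n-i);r=round((ps-yaw+180)%360-180 if n-i==1 else ((ps-yaw+180)%360-180)/(n-i),1)
            c,q=np.cos(np.radians(yaw)),np.sin(np.radians(yaw))
            a=[round(v,3)+0. for v in (c*e[0]+q*e[1],q*e[0]-c*e[1],-e[2])]
            p=p+[c*a[0]+q*a[1],q*a[0]-c*a[1],-a[2]];yaw+=r
            rows.append([0,0,-r+0.,*a,g])
        print(wp)
        for k in range(0,n,5): print("  ",str(rows[k:k+5]).replace(" ",""))
E
python3 - <<'E'
from plan import *
plan([(482,-178,100,87.3,-1),(482,-178,7,87.3,-1)])
E
```

```text
t 1.25 at [ 171.9 -600.9  226.7] rpy [180.   0.  16.] open 92.0 F [ 0.3 -0.4 -0.1] j [68. 25.  1. 90. -1. 65. -4.]
(482, -178, 100, 87.3, -1)
   [[0,0,np.float64(-5.9),np.float64(0.035),np.float64(-0.027),np.float64(0.011),-1],[0,0,np.float64(-5.9),np.float64(0.037),np.float64(-0.023),np.float64(0.011),-1],[0,0,np.float64(-6.0),np.float64(0.039),np.float64(-0.019),np.float64(0.01),-1],[0,0,np.float64(-5.9),np.float64(0.041),np.float64(-0.015),np.float64(0.011),-1],[0,0,np.float64(-6.0),np.float64(0.042),np.float64(-0.011),np.float64(0.01),-1]]
   [[0,0,np.float64(-5.9),np.float64(0.043),np.float64(-0.006),np.float64(0.011),-1],[0,0,np.float64(-6.0),np.float64(0.044),np.float64(-0.002),np.float64(0.01),-1],[0,0,np.float64(-5.9),np.float64(0.044),np.float64(0.003),np.float64(0.011),-1],[0,0,np.float64(-6.0),np.float64(0.043),np.float64(0.007),np.float64(0.01),-1],[0,0,np.float64(-5.9),np.float64(0.042),np.float64(0.012),np.float64(0.011),-1]]
   [[0,0,np.float64(-6.0),np.float64(0.04),np.float64(0.016),np.float64(0.01),-1],[0,0,np.float64(-5.9),np.float64(0.039),np.float64(0.021),np.float64(0.011),-1]]
(482, -178, 7, 87.3, -1)
   [[0,0,np.float64(0.0),np.float64(0.0),np.float64(0.0),np.float64(0.031),-1],[0,0,np.float64(0.0),np.float64(0.0),np.float64(0.0),np.float64(0.031),-1],[0,0,np.float64(0.0),np.float64(0.0),np.float64(0.0),np.float64(0.031),-1]]
```

Emit:
apply_moves --motion '[[[0,0,-5.9,0.035,-0.027,0.011,-1],[0,0,-5.9,0.037,-0.023,0.011,-1],[0,0,-6.0,0.039,-0.019,0.01,-1],[0,0,-5.9,0.041,-0.015,0.011,-1],[0,0,-6.0,0.042,-0.011,0.01,-1]]]'

```text
time: 1.75
tool_pos: [0.3015, -0.4232, 0.1735]
ee_rot: [180.0, 0.0, 45.9]
ft_force: [0.7, -1.3, -1.0]
opening: 0.0918
grasp_force: 0.0
```

Emit:
apply_moves --motion '[[[0,0,-5.9,0.043,-0.006,0.011,-1],[0,0,-6.0,0.044,-0.002,0.01,-1],[0,0,-5.9,0.044,0.003,0.011,-1],[0,0,-6.0,0.043,0.007,0.01,-1],[0,0,-5.9,0.042,0.012,0.011,-1]]]'

```text
time: 2.25
tool_pos: [0.4308, -0.2467, 0.1207]
ee_rot: [179.9, 0.0, 75.6]
ft_force: [0.8, -1.1, 0.3]
opening: 0.0914
grasp_force: 0.0
```

Emit:
apply_moves --motion '[[[0,0,-6.0,0.04,0.016,0.01,-1],[0,0,-5.9,0.039,0.021,0.011,-1],[0,0,0,0,0,0,-1],[0,0,0,0,0,0,-1]]]'

```text
time: 2.65
tool_pos: [0.4823, -0.1769, 0.0995]
ee_rot: [-180.0, -0.0, 87.4]
ft_force: [-0.4, -1.3, -0.2]
opening: 0.0917
grasp_force: 0.0
```

```bash
sed -i 's/str(rows\[k:k+5\])/str([[float(v) for v in r] for r in rows[k:k+5]])/;s/\.replace(" ","")/.replace(" ","").replace(".0,",",").replace(".0]","]")/' plan.py
python3 - <<'E'
from plan import *
plan([(482,-178,50,87.3,-1),(482,-178,7,87.3,-1)])
E
```

```text
t 2.65 at [ 482.3 -176.9   99.5] rpy [-180.    -0.    87.4] open 91.7 F [-0.4 -1.3 -0.2] j [ 31.  25. -23. 112.  14.  45.  -2.]
(482, -178, 50, 87.3, -1)
   [[0,0,0,-0.001,0,0.025,-1],[0,0,0.1,0,0,0.024,-1]]
(482, -178, 7, 87.3, -1)
   [[0,0,0,0,0,0.043,-1]]
```

Emit:
apply_moves --motion '[[[0,0,0,0,0,0.04,-1],[0,0,0,0,0,0.035,-1],[0,0,0,0,0,0.017,-1],[0,0,0,0,0,0,-0.3],[0,0,0,0,0,0,-0.3]]]' --grip_force 8

```text
time: 3.15
tool_pos: [0.4817, -0.1791, 0.0083]
ee_rot: [-180.0, 0.0, 87.1]
ft_force: [0.4, -0.5, -0.7]
opening: 0.0799
grasp_force: 0.0
```

Emit:
apply_moves --motion '[[[0,0,0,0,0,0,-0.3],[0,0,0,0,0,0,-0.3],[0,0,0,0,0,0,-0.3]]]'

```text
time: 3.45
tool_pos: [0.4826, -0.1787, 0.009]
ee_rot: [179.9, 0.1, 87.2]
ft_force: [-2.6, -1.6, 7.9]
opening: 0.0699
grasp_force: 8.0
```

Emit:
apply_moves --motion '[[[0,0,-1,0.01,0,0,-0.3],[0,0,-1,0.02,0,0,-0.3],[0,0,-0.8,0.02,0,0,-0.3],[0,0,0,0.018,0,0,-0.3],[0,0,0,0,0,0,-0.3]]]'

```text
time: 3.95
tool_pos: [0.4845, -0.1073, 0.009]
ee_rot: [179.8, -0.1, 90.3]
ft_force: [0.0, 6.2, 9.1]
opening: 0.0699
grasp_force: 8.0
```

Emit:
apply_moves --motion '[[[0,0,0,0,0,0,-1],[0,0,0,0,0,0,-1],[0,0,0,0,0,0,-1],[0,0,0,0,0,-0.045,-1],[0,0,0,0,0,-0.045,-1]]]'

```text
time: 4.45
tool_pos: [0.4819, -0.1103, 0.0977]
ee_rot: [-179.8, -0.1, 90.0]
ft_force: [0.8, -0.4, 0.6]
opening: 0.0919
grasp_force: 0.0
```

```bash
cat > m.py <<'E'
from fit import *
def moulds(guess,vis=True):
    im={n:capture(n) for n in("top","scene")}
    hsv=cv2.cvtColor(im["top"],cv2.COLOR_BGR2HSV)
    m=cv2.morphologyEx(cv2.inRange(hsv,(100,90,60),(130,255,255)),cv2.MORPH_CLOSE,np.ones((7,7)))
    for c in cv2.findContours(m,0,1)[0]:
        if cv2.contourArea(c)>80:
            (x,y),(a,b),t=cv2.minAreaRect((w("top",c[:,0,:],.018)[:,:2]*1000).astype(np.float32))
            if a>b:t-=90
            print("blue",np.round([x+1,y+1,(t+45)%90-45,a,b],1))
E
python3 - <<'E'
from plan import *
from m import moulds
moulds(0)
plan([(476.5,182,85,109.2,-1),(476.5,182,9,109.2,-1)])
E
```

```text
blue [  48.1 -634.7   10.2  119.6  235. ]
blue [484.9 -78.6   1.2  64.4  25.7]
blue [476.3 180.6  19.8  68.2  85.5]
blue [488.   14.7 -18.3  85.2  67.9]
t 4.55 at [ 486.5 -110.7  102.5] rpy [1.795e+02 1.000e-01 9.000e+01] open 91.9 F [ 0.7 -0.1  0.2] j [ 25.  24. -24. 115.  14.  44.  -7.]
(476.5, 182, 85, 109.2, -1)
   [[0,0,-2.7,0.042,-0.001,0.003,-1],[0,0,-2.7,0.042,0,0.002,-1],[0,0,-2.8,0.042,0.003,0.003,-1],[0,0,-2.7,0.041,0.004,0.002,-1],[0,0,-2.8,0.041,0.007,0.003,-1]]
   [[0,0,-2.7,0.041,0.008,0.002,-1],[0,0,-2.8,0.041,0.011,0.003,-1]]
(476.5, 182, 9, 109.2, -1)
   [[0,0,0,0,0,0.038,-1],[0,0,0,0,0,0.038,-1]]
```

Emit:
apply_moves --motion '[[[0,0,-2.7,0.042,-0.001,0.003,-1],[0,0,-2.7,0.042,0,0.002,-1],[0,0,-2.8,0.042,0.003,0.003,-1],[0,0,-2.7,0.041,0.004,0.002,-1],[0,0,-2.8,0.041,0.007,0.003,-1]]]'

```text
time: 5.05
tool_pos: [0.476, 0.0996, 0.0843]
ee_rot: [-180.0, 0.0, 103.8]
ft_force: [0.8, 0.9, 0.7]
opening: 0.0915
grasp_force: 0.0
```

Emit:
apply_moves --motion '[[[0,0,-2.7,0.041,0.008,0.002,-1],[0,0,-2.8,0.041,0.011,0.003,-1],[0,0,0,0,0,0,-1],[0,0,0,0,0,0,-1],[0,0,0,0,0,0,-1]]]'

```text
time: 5.55
tool_pos: [0.4732, 0.1813, 0.0792]
ee_rot: [-179.9, 0.1, 109.2]
ft_force: [-0.5, -0.9, -0.4]
opening: 0.0922
grasp_force: 0.0
```

Run:
```python
from plan import *
from m import moulds
for i in range(3): print(np.round(observe()["tool_pos"],4),observe()["ee_rot"][2])
moulds(0)
plan([(476.5,182,9,109.2,-1)])
```

```text
[0.4732 0.1813 0.0792] 109.15569598582431
[0.4732 0.1813 0.0792] 109.15569598582431
[0.4732 0.1813 0.0792] 109.15569598582431
blue [  48.7 -634.8   10.2  120.9  234.5]
blue [ 484.  -107.7    1.1   67.6   83.9]
blue [487.9  14.7 -18.3  85.8  67.6]
t 5.65 at [473.5 181.1  79.5] rpy [-180.     0.   109.1] open 91.9 F [ 0.4 -0.1 -0.4] j [ -5.  28. -30. 114.  20.  43. -27.]
(476.5, 182, 9, 109.2, -1)
   [[0,0,0,0,0.002,0.035,-1],[0,0,-0.1,0,0.001,0.035,-1]]
```

Emit:
apply_moves --motion '[[[0,0,0,0,0.003,0.035,-1],[0,0,0,0,0,0.025,-1],[0,0,0,0,0,0.012,-1],[0,0,0,0,0,0,-0.3],[0,0,0,0,0,0,-0.3]]]'

```text
time: 6.15
tool_pos: [0.4764, 0.1838, 0.0083]
ee_rot: [180.0, 0.0, 109.2]
ft_force: [-0.1, -0.4, -0.2]
opening: 0.0807
grasp_force: 0.0
```

Emit:
apply_moves --motion '[[[0,0,0,0,0,0,-0.3],[0,0,0,0,0,0,-0.3],[0,0,0,0,0,0,-0.3]]]'

```text
time: 6.45
tool_pos: [0.4767, 0.1841, 0.0088]
ee_rot: [179.9, 0.0, 109.3]
ft_force: [-1.2, -0.2, 7.3]
opening: 0.0699
grasp_force: 8.0
```

Run:
```python
from plan import *
plan([(484,127,8,90,-.3,.02)],turn=5)
```

```text
t 6.45 at [476.7 184.1   8.8] rpy [179.9   0.  109.3] open 69.9 F [-1.2 -0.2  7.3] j [ -8.  34. -26. 116.  25.  35. -32.]
(484, 127, 8, 90, -0.3, 0.02)
   [[0,0,4.8,-0.014,-0.003,0,-0.3],[0,0,4.8,-0.014,-0.002,0,-0.3],[0,0,4.8,-0.015,0,0,-0.3],[0,0,4.9,-0.014,0,0.001,-0.3]]
```

Emit:
apply_moves --motion '[[[0,0,4.8,-0.014,-0.003,0,-0.3],[0,0,4.8,-0.014,-0.002,0,-0.3],[0,0,4.8,-0.015,0,0,-0.3],[0,0,4.9,-0.014,0,0,-0.3],[0,0,0,0,0,0,-0.3]]]'

```text
time: 6.95
tool_pos: [0.4844, 0.1254, 0.0087]
ee_rot: [179.9, 0.0, 89.7]
ft_force: [1.7, -3.2, 6.6]
opening: 0.0698
grasp_force: 8.0
```

Emit:
apply_moves --motion '[[[0,0,0,0,0,0,-1],[0,0,0,0,0,0,-1],[0,0,0,0,0,0,-1],[0,0,0,0,0,-0.036,-1],[0,0,0,0,0,-0.036,-1]]]'

```text
time: 7.45
tool_pos: [0.482, 0.1271, 0.0797]
ee_rot: [-179.8, 0.0, 90.0]
ft_force: [1.0, 0.4, -0.1]
opening: 0.0919
grasp_force: 0.0
```

Emit:
apply_moves --motion '[[[0,0,0,-0.037,0.004,0,-1],[0,0,0,-0.037,0,0,-1],[0,0,6,-0.038,0,0,-1],[0,0,6,0,0,0,-1],[0,0,6,0,0,0,-1]]]'

```text
time: 7.95
tool_pos: [0.4869, 0.0135, 0.0796]
ee_rot: [-180.0, 0.0, 71.6]
ft_force: [0.3, 1.3, 0.1]
opening: 0.0918
grasp_force: 0.0
```

Run:
```python
from plan import *
from m import moulds
moulds(0)
plan([(488,15,8,72,-1)])
```

```text
blue [  47.4 -635.1   10.7  119.9  233.9]
blue [ 484.  -111.1    1.4   67.6   77.5]
blue [485.  122.1   1.4  67.5  86.8]
t 8.05 at [487.1  15.   79.7] rpy [180.    0.   71.9] open 92.0 F [-1.1  0.1  0.3] j [  7.  25. -20. 117.  13.  40. -39.]
(488, 15, 8, 72, -1)
   [[0,0,-0.1,0,0,0.036,-1],[0,0,0,0,0.001,0.036,-1]]
```

Emit:
apply_moves --motion '[[[0,0,0,0,0,0.036,-1],[0,0,0,0,0,0.024,-1],[0,0,0,0,0,0.012,-1],[0,0,0,0,0,0,-0.3],[0,0,0,0,0,0,-0.3]]]'

```text
time: 8.55
tool_pos: [0.4874, 0.0154, 0.0082]
ee_rot: [180.0, -0.0, 72.1]
ft_force: [0.4, -0.7, -0.2]
opening: 0.0801
grasp_force: 0.0
```

Emit:
apply_moves --motion '[[[0,0,0,0,0,0,-0.3],[0,0,0,0,0,0,-0.3],[0,0,-6,-0.004,0,0,-0.3],[0,0,-6,-0.003,0,0,-0.3],[0,0,-6,0,0,0,-0.3]]]'

```text
time: 9.05
tool_pos: [0.4861, 0.0082, 0.0088]
ee_rot: [179.9, 0.0, 90.2]
ft_force: [-0.3, 0.4, 2.8]
opening: 0.07
grasp_force: 8.0
```

Emit:
apply_moves --motion '[[[0,0,0,0,0,0,-0.3],[0,0,0,0,0,0,-1],[0,0,0,0,0,0,-1],[0,0,0,0,0,0,-1],[0,0,0,0,0,-0.036,-1]]]'

```text
time: 9.55
tool_pos: [0.4826, 0.0079, 0.0411]
ee_rot: [-179.6, 0.0, 90.0]
ft_force: [0.4, 0.1, 0.6]
opening: 0.0912
grasp_force: 0.0
```

Emit:
apply_moves --motion '[[[0,0,0,0,-0.022,-0.036,-0.2],[0,0,8,0,-0.04,0,-0.2],[0,0,8,0,-0.04,0,-0.2],[0,0,8,0,0,0,-0.2],[0,0,8,0,0,0,-0.2]]]'

```text
time: 10.05
tool_pos: [0.3824, 0.0137, 0.08]
ee_rot: [180.0, 0.0, 57.6]
ft_force: [0.7, 0.5, 0.2]
opening: 0.0573
grasp_force: 0.0
```

Run:
```python
from plan import *
from m import moulds
moulds(0)
plan([(410,8,60,0,-.2),(410,8,8,0,-.2)])
```

```text
blue [  47.  -635.    10.7  119.2  234.3]
blue [ 484.  -107.8    1.3   67.6   84. ]
blue [486.1   8.1   1.4  64.2  83.6]
blue [484.9 123.7   1.4  67.5  83.7]
t 10.15 at [383.6  14.   80. ] rpy [180.   -0.   57.8] open 55.4 F [ 0.1 -0.1  0.9] j [  7.  17. -20. 130.  10.  34. -53.]
(410, 8, 60, 0, -0.2)
   [[0,0,7.2,0.001,0.003,0.002,-0.2],[0,0,7.2,0.002,0.003,0.003,-0.2],[0,0,7.2,0.002,0.003,0.002,-0.2],[0,0,7.2,0.002,0.003,0.003,-0.2],[0,0,7.3,0.002,0.002,0.002,-0.2]]
   [[0,0,7.2,0.003,0.002,0.003,-0.2],[0,0,7.3,0.003,0.001,0.002,-0.2],[0,0,7.2,0.003,0.002,0.003,-0.2]]
(410, 8, 8, 0, -0.2)
   [[0,0,0,0,0,0.026,-0.2],[0,0,0,0,-0.001,0.026,-0.2]]
```

Emit:
apply_moves --motion '[[[0,0,7.2,0.001,0.003,0.002,0.1],[0,0,7.2,0.002,0.003,0.003,0.1],[0,0,7.2,0.002,0.003,0.002,0.1],[0,0,7.2,0.002,0.003,0.003,0.1],[0,0,7.3,0.002,0.002,0.002,0.1]]]'

```text
time: 10.65
tool_pos: [0.4002, 0.0099, 0.0675]
ee_rot: [-180.0, 0.0, 21.8]
ft_force: [0.1, 0.6, 0.6]
opening: 0.0412
grasp_force: 0.0
```

Emit:
apply_moves --motion '[[[0,0,7.2,0.003,0.002,0.003,0.1],[0,0,7.3,0.003,0.001,0.002,0.1],[0,0,7.2,0.003,0.002,0.003,0.1],[0,0,0,0,0,0.026,0.1],[0,0,0,0,0,0.026,0.1]]]'

```text
time: 11.15
tool_pos: [0.411, 0.0077, 0.0074]
ee_rot: [-180.0, -0.1, 0.4]
ft_force: [0.4, 0.4, -1.0]
opening: 0.0416
grasp_force: 0.0
```

Emit:
apply_moves --motion '[[[0,0,0,0.02,0,0,0.1],[0,0,0,0.015,0,0,0.1],[0,0,0,0.02,0,0,0.1],[0,0,0,0.025,0,0,0.1],[0,0,0,0.025,0,0,0.1]]]'

```text
time: 11.65
tool_pos: [0.5152, 0.0078, 0.0073]
ee_rot: [-180.0, 0.1, 0.4]
ft_force: [-0.4, -0.6, -0.6]
opening: 0.0413
grasp_force: 0.3
```

Emit:
apply_moves --motion '[[[0,0,0,0.025,0,0,0.1],[0,0,0,0.025,0,0,0.1],[0,0,0,0.02,0,0,0.1],[0,0,0,0.015,0,0,0.1],[0,0,0,0,0,0,0.1]]]'

```text
time: 12.15
tool_pos: [0.6016, 0.0081, 0.0073]
ee_rot: [-180.0, -0.1, 0.4]
ft_force: [-0.4, -0.4, 0.4]
opening: 0.0417
grasp_force: 0.0
```

Run:
```python
from plan import *
from m import moulds
moulds(0)
plan([(638,8,8,0,.1)])
```

```text
blue [  48.4 -634.8   10.   120.8  234.8]
blue [ 484.5 -132.     1.4   67.6   35.5]
blue [484.9 123.7   1.4  67.5  83.6]
t 12.25 at [599.1   8.    7.2] rpy [-1.8e+02  1.0e-01  3.0e-01] open 41.2 F [-0.6  0.4 -0. ] j [ -3.  37.  -4. 105.   3.  38. -99.]
(638, 8, 8, 0, 0.1)
   [[0,0,0.3,0.039,0,-0.001,0.1]]
```

Clear run; finish the push slowly and watch for the contact force.

Emit:
apply_moves --motion '[[[0,0,0,0.01,0,0,0.1],[0,0,0,0.01,0,0,0.1],[0,0,0,0.008,0,0,0.1],[0,0,0,0.004,0,0,0.1],[0,0,0,0.002,0,0,0.1]]]'

```text
time: 12.75
tool_pos: [0.6342, 0.0081, 0.0077]
ee_rot: [180.0, 0.0, 0.2]
ft_force: [-1.2, -0.1, 1.3]
opening: 0.0413
grasp_force: 0.8
```

Emit:
apply_moves --motion '[[[0,0,0,0.001,0,0,0.1],[0,0,0,0.001,0,0,0.1],[0,0,0,0.001,0,0,0.1],[0,0,0,0.001,0,0,0.1]]]'

```text
time: 13.15
tool_pos: [0.6345, 0.0082, 0.0072]
ee_rot: [180.0, 0.3, 0.2]
ft_force: [-13.1, 0.7, 8.1]
opening: 0.0414
grasp_force: 6.5
```

Emit:
apply_moves --motion '[[[0,0,0,-0.04,0,0,0.1],[0,0,0,-0.03,0,-0.03,0.1],[0,0,0,-0.03,0.025,-0.03,0.1],[0,0,0,-0.03,0.03,0,0.1],[0,0,0,-0.03,0.03,0,0.1]]]'

```text
time: 13.65
tool_pos: [0.4782, -0.078, 0.069]
ee_rot: [180.0, -0.2, 0.2]
ft_force: [-0.4, -0.8, -0.5]
opening: 0.0413
grasp_force: 0.0
```

Emit:
apply_moves --motion '[[[0,0,0,-0.03,0.03,0,0.1],[0,0,0,-0.029,0.002,0.03,0.1],[0,0,0,0,0,0.03,0.1],[0,0,0,0,0,0,0.1]]]'

```text
time: 14.05
tool_pos: [0.417, -0.1097, 0.0059]
ee_rot: [-180.0, 0.2, 0.1]
ft_force: [0.2, 0.1, 0.0]
opening: 0.0414
grasp_force: 0.0
```

Run:
```python
from plan import *
from m import moulds
moulds(0)
plan([(420,-110,8,0,.1)])
```

```text
blue [  47.8 -635.    10.2  119.   234.5]
blue [ 488.8 -107.6    1.4   57.9   84.1]
blue [484.9 123.7   1.4  67.5  83.7]
blue [679.9   9.   -1.1  87.8  71. ]
t 14.15 at [ 419.8 -109.4    8.1] rpy [-180.    -0.     0.2] open 41.3 F [ 0.6 -0.1  0.3] j [ 11.  27.  -4. 128.   4.  25. -86.]
(420, -110, 8, 0, 0.1)
   [[0,0,0.2,0,0.001,0,0.1]]
```

Emit:
apply_moves --motion '[[[0,0,0,0.015,0,0,0.1],[0,0,0,0.015,0.001,0,0.1],[0,0,0,0.02,0,0,0.1],[0,0,0,0.025,0,0,0.1],[0,0,0,0.025,0,0,0.1]]]'

```text
time: 14.65
tool_pos: [0.5214, -0.1099, 0.0096]
ee_rot: [180.0, -0.1, 0.2]
ft_force: [-0.9, 0.0, -1.1]
opening: 0.0411
grasp_force: 0.4
```

Emit:
apply_moves --motion '[[[0,0,0,0.025,0,0,0.1],[0,0,0,0.025,0,0,0.1],[0,0,0,0.02,0,0,0.1],[0,0,0,0.015,0,0,0.1],[0,0,0,0.01,0,0,0.1]]]'

```text
time: 15.15
tool_pos: [0.6165, -0.1093, 0.0095]
ee_rot: [-180.0, -0.1, 0.2]
ft_force: [-2.3, 0.3, 1.2]
opening: 0.0414
grasp_force: 1.0
```

Emit:
apply_moves --motion '[[[0,0,0,0.008,0,0,0.1],[0,0,0,0.006,0,0,0.1],[0,0,0,0.003,0,0,0.1],[0,0,0,0.002,0,0,0.1],[0,0,0,0.001,0,0,0.1]]]'

```text
time: 15.65
tool_pos: [0.6339, -0.11, 0.0077]
ee_rot: [180.0, 0.0, 0.2]
ft_force: [-1.2, 1.2, 0.7]
opening: 0.0413
grasp_force: 1.0
```

Emit:
apply_moves --motion '[[[0,0,0,0.001,0,0,0.1],[0,0,0,0.001,0,0,0.1],[0,0,0,0.001,0,0,0.1]]]'

```text
time: 15.95
tool_pos: [0.6346, -0.1099, 0.0073]
ee_rot: [-180.0, 0.3, 0.1]
ft_force: [-11.3, 0.5, 8.0]
opening: 0.0414
grasp_force: 5.6
```

Emit:
apply_moves --motion '[[[0,0,0,0.001,0,0,0.1],[0,0,0,0.001,0,0,0.1]]]'

```text
time: 16.15
tool_pos: [0.6346, -0.11, 0.007]
ee_rot: [-180.0, 0.5, 0.1]
ft_force: [-17.5, 0.4, 11.3]
opening: 0.0412
grasp_force: 8.5
```

Emit:
apply_moves --motion '[[[0,0,0,-0.04,0,0,0.1],[0,0,0,-0.03,0,-0.03,0.1],[0,0,0,-0.03,-0.02,-0.03,0.1],[0,0,0,-0.03,-0.035,0,0.1],[0,0,0,-0.03,-0.035,0,0.1]]]'

```text
time: 16.65
tool_pos: [0.4791, -0.02, 0.0689]
ee_rot: [-180.0, -0.2, 0.1]
ft_force: [1.1, 1.1, -0.2]
opening: 0.0412
grasp_force: 0.0
```

Emit:
apply_moves --motion '[[[0,0,0,-0.03,-0.035,0,0.1],[0,0,0,-0.028,-0.035,0,0.1],[0,0,0,0,-0.045,0,0.1],[0,0,0,0,-0.029,0.03,0.1],[0,0,0,0,0,0.03,0.1]]]'

```text
time: 17.15
tool_pos: [0.4224, 0.1292, 0.0082]
ee_rot: [-179.7, -0.3, 0.5]
ft_force: [2.0, -1.3, -0.4]
opening: 0.0415
grasp_force: 0.0
```

Run:
```python
from plan import *
from m import moulds
moulds(0)
plan([(420,124,8,0,.1)])
```

```text
blue [  47.8 -635.    10.2  119.   234.5]
blue [489.8 122.3   1.4  57.8  80.5]
blue [ 680.1 -108.2   -1.3   88.2   71. ]
blue [679.8   9.   -1.1  87.8  71.2]
t 17.25 at [418.8 124.    5.6] rpy [179.9   0.2   0.3] open 41.1 F [-1.  -0.4  1. ] j [ -20.   28.   -5.  128.    5.   25. -118.]
(420, 124, 8, 0, 0.1)
   [[0,0,0.3,0.001,0,-0.002,0.1]]
```

Emit:
apply_moves --motion '[[[0,0,0.3,0.015,0,-0.002,0.1],[0,0,0,0.015,0,0,0.1],[0,0,0,0.02,0,0,0.1],[0,0,0,0.025,0,0,0.1],[0,0,0,0.025,0,0,0.1]]]'

```text
time: 17.75
tool_pos: [0.5215, 0.1221, 0.0111]
ee_rot: [180.0, -0.0, -0.2]
ft_force: [-1.4, 0.6, 0.2]
opening: 0.0409
grasp_force: 0.4
```

Emit:
apply_moves --motion '[[[0,0,0,0.025,0,0,0.1],[0,0,0,0.025,0,0,0.1],[0,0,0,0.02,0,0,0.1],[0,0,0,0.015,0,0,0.1],[0,0,0,0.01,0,0,0.1]]]'

```text
time: 18.25
tool_pos: [0.6168, 0.1217, 0.0112]
ee_rot: [180.0, -0.0, -0.2]
ft_force: [-2.2, -0.4, 0.6]
opening: 0.0409
grasp_force: 0.9
```

Emit:
apply_moves --motion '[[[0,0,0,0.008,0,0,0.1],[0,0,0,0.006,0,0,0.1],[0,0,0,0.003,0,0,0.1],[0,0,0,0.002,0,0,0.1],[0,0,0,0.001,0,0,0.1]]]'

```text
time: 18.75
tool_pos: [0.6343, 0.123, 0.0095]
ee_rot: [180.0, 0.1, -0.1]
ft_force: [-6.9, -0.5, 5.4]
opening: 0.0413
grasp_force: 3.3
```

Emit:
apply_moves --motion '[[[0,0,0,0.001,0,0,0.1],[0,0,0,0.001,0,0,0.1],[0,0,0,0.001,0,0,0.1]]]'

```text
time: 19.05
tool_pos: [0.6345, 0.123, 0.0092]
ee_rot: [179.9, 0.4, -0.1]
ft_force: [-15.5, -0.5, 10.7]
opening: 0.0413
grasp_force: 7.8
```

Emit:
apply_moves --motion '[[[0,0,0,-0.04,0,0,-0.5],[0,0,0,-0.04,0,-0.02,-1],[0,0,0,-0.04,0,-0.03,-1],[0,0,0,-0.045,0,-0.03,-1],[0,0,0,0,0,-0.03,-1]]]'

```text
time: 19.55
tool_pos: [0.4701, 0.1229, 0.1173]
ee_rot: [179.9, 0.3, 0.0]
ft_force: [1.9, -0.7, 0.6]
opening: 0.0764
grasp_force: 0.0
```

Run:
```python
from plan import *
from fit import *
im={n:capture(n) for n in("top","scene")}
cv2.imwrite("pics/t2.png",cv2.resize(im["top"][100:260,120:420],(800,427),interpolation=cv2.INTER_CUBIC))
for c in ((.461,.3365,204.6),(.600,-.3155,157),(.437,-.3712,207)):
    p,f=fit((c[0],c[1],np.radians(c[2])),BAR,im,8,(.01,.01,.1));print("bar",np.round(p[:2]*1000,1),np.round(np.degrees(p[2])%360,1),"mid",np.round(P(p,[[0,.008,0]],0)[0,:2]*1000,1),round(f))
plan([(464.5,329.5,115,24.6,-1)])
```

```text
bar [461.6 336.5] 205.2 mid [465.  329.3] 3563
bar [ 600.  -315.5] 157.0 mid [ 596.9 -322.9] 566
bar [ 436.8 -371.3] 207.5 mid [ 440.5 -378.4] 1208
t 19.65 at [478.3 124.4 121.2] rpy [-1.799e+02 -4.000e-01 -1.000e-01] open 84.6 F [1.  0.2 0.3] j [ -16.   20.   -6.  115.    3.   44. -114.]
(464.5, 329.5, 115, 24.6, -1)
   [[0,0,-4.9,-0.003,-0.041,0.001,-1],[0,0,-4.9,0.001,-0.041,0.001,-1],[0,0,-5,0.004,-0.041,0.001,-1],[0,0,-4.9,0.008,-0.04,0.002,-1],[0,0,-5,0.011,-0.04,0.001,-1]]
```

View pics/t2.png

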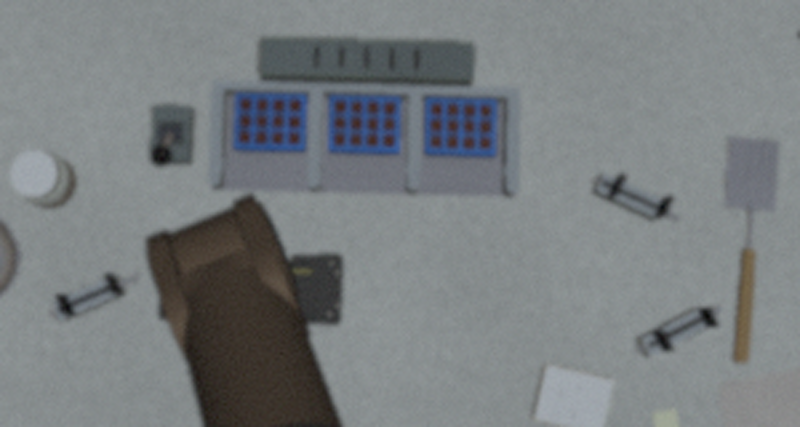

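All three moulds sit home against the stop (crop pixels (270,122), (365,124), (460,126)); bars unchanged. Now bar at left.

Emit:
apply_moves --motion '[[[0,0,-4.9,-0.003,-0.041,0.001,-1],[0,0,-4.9,0.001,-0.041,0.001,-1],[0,0,-5,0.004,-0.041,0.001,-1],[0,0,-4.9,0.008,-0.04,0.002,-1],[0,0,-5,0.011,-0.04,0.001,-1]]]'

```text
time: 20.15
tool_pos: [0.4635, 0.3303, 0.111]
ee_rot: [-180.0, -0.0, 24.7]
ft_force: [0.7, -0.7, 0.5]
opening: 0.0918
grasp_force: 0.0
```

Emit:
apply_moves --motion '[[[0,0,0,0,0,0,-1],[0,0,0,0,0,0,-1],[0,0,0,0,0,0,-1]]]'

```text
time: 20.45
tool_pos: [0.4637, 0.3273, 0.111]
ee_rot: [179.9, 0.0, 24.5]
ft_force: [0.3, -0.1, 0.5]
opening: 0.0915
grasp_force: 0.0
```

Run:
```python
from plan import *
plan([(464.8,329.5,41,24.8,-1)])
```

```text
t 20.45 at [463.7 327.3 111. ] rpy [179.9   0.   24.5] open 91.5 F [ 0.3 -0.1  0.5] j [ -31.   27.  -13.  105.    8.   49. -114.]
(464.8, 329.5, 41, 24.8, -1)
   [[0,0,-0.2,0.001,-0.001,0.035,-1],[0,0,-0.1,0.001,-0.001,0.035,-1]]
```

Emit:
apply_moves --motion '[[[0,0,-0.2,0.001,-0.001,0.035,-1],[0,0,-0.1,0.001,-0.001,0.02,-1],[0,0,0,0,0,0.015,-1],[0,0,0,0,0,0,0.2],[0,0,0,0,0,0,0.2]]]' --grip_force 25

```text
time: 20.95
tool_pos: [0.4647, 0.3301, 0.0417]
ee_rot: [180.0, 0.0, 24.8]
ft_force: [-0.1, 0.2, 0.4]
opening: 0.0802
grasp_force: 0.0
```

Emit:
apply_moves --motion '[[[0,0,0,0,0,0,0.2],[0,0,0,0,0,0,0.2],[0,0,0,0,0,0,0.2],[0,0,0,0,0,0,0.2],[0,0,0,0,0,0,0.2]]]'

```text
time: 21.45
tool_pos: [0.4645, 0.333, 0.0428]
ee_rot: [-179.9, -0.2, 24.9]
ft_force: [-3.3, 3.0, 8.8]
opening: 0.0453
grasp_force: 25.0
```

Emit:
apply_moves --motion '[[[0,0,0,0,0,-0.01,0.2],[0,0,0,0,0,-0.025,0.2],[0,0,0,0,0,-0.025,0.2],[0,0,0,0,0,0,0.2]]]'

```text
time: 21.85
tool_pos: [0.4658, 0.332, 0.1048]
ee_rot: [-180.0, -0.3, 24.8]
ft_force: [0.1, 0.6, -1.5]
opening: 0.0451
grasp_force: 25.0
```

Run:
```python
from plan import *
plan([(500,127,102,0,.2,.04),(627,127,102,0,.2,.03)],turn=5)
```

```text
t 21.85 at [465.8 332.  104.8] rpy [-180.    -0.3   24.8] open 45.1 F [ 0.1  0.6 -1.5] j [ -31.   28.  -14.  105.    9.   48. -114.]
(500, 127, 102, 0, 0.2, 0.04)
   [[0,0,4.1,-0.009,0.033,0,0.2],[0,0,4.1,-0.007,0.034,0.001,0.2],[0,0,4.2,-0.004,0.034,0,0.2],[0,0,4.1,-0.002,0.035,0.001,0.2],[0,0,4.2,0.001,0.035,0,0.2]]
   [[0,0,4.1,0.003,0.035,0.001,0.2]]
(627, 127, 102, 0, 0.2, 0.03)
   [[0,0,0,0.025,0,0,0.2],[0,0,0,0.025,0,0,0.2],[0,0,0,0.026,0,0,0.2],[0,0,0,0.025,0,0,0.2],[0,0,0,0.026,0,0,0.2]]
```

Emit:
apply_moves --motion '[[[0,0,4.1,-0.009,0.033,0,0.2],[0,0,4.1,-0.007,0.034,0.001,0.2],[0,0,4.2,-0.004,0.034,0,0.2],[0,0,4.1,-0.002,0.035,0.001,0.2],[0,0,4.2,0.001,0.035,0,0.2]]]'

```text
time: 22.35
tool_pos: [0.4924, 0.1584, 0.0988]
ee_rot: [180.0, 0.1, 4.0]
ft_force: [1.5, -0.7, -1.8]
opening: 0.0455
grasp_force: 25.0
```

Emit:
apply_moves --motion '[[[0,0,4.1,0.003,0.035,0.001,0.2],[0,0,0,0.025,0,0,0.2],[0,0,0,0.025,0,0,0.2],[0,0,0,0.026,0,0,0.2],[0,0,0,0.025,0,0,0.2]]]'

```text
time: 22.85
tool_pos: [0.5999, 0.125, 0.0977]
ee_rot: [180.0, 0.1, 0.0]
ft_force: [0.3, -0.1, -2.2]
opening: 0.0452
grasp_force: 25.0
```

Emit:
apply_moves --motion '[[[0,0,0,0.02,0,0,0.2],[0,0,0,0,0,0,0.2],[0,0,0,0,0,0,0.2]]]'

```text
time: 23.15
tool_pos: [0.6187, 0.1253, 0.0974]
ee_rot: [180.0, 0.1, 0.0]
ft_force: [-0.4, -0.4, -1.1]
opening: 0.0451
grasp_force: 25.0
```

```bash
cat > chk.py <<'E'
import sys
from plan import *
# average pose over a few short camera waits, save crops of both views
q=[]
for i in range(3):
    top=capture("top");sc=capture("scene");s=observe();q.append([*np.array(s["tool_pos"])*1000,*s["ee_rot"][1:]])
print("mean",np.round(np.mean(q,0),1),"sd",np.round(np.std(q,0),1))
if len(sys.argv)>1:
    a=cv2.resize(top[100:200,180:340],(640,400),interpolation=cv2.INTER_CUBIC)
    b=cv2.resize(sc[150:300,200:380],(480,400),interpolation=cv2.INTER_CUBIC)
    cv2.imwrite("pics/"+sys.argv[1],cv2.resize(np.hstack([a,b]),(800,286)))
plan([])
E
python3 chk.py b2a.png
```

```text
mean [6.186e+02 1.258e+02 9.830e+01 1.000e-01 1.000e-01] sd [0.3 0.1 0.3 0.  0. ]
t 23.45 at [619.  125.9  98.6] rpy [1.8e+02 0.0e+00 1.0e-01] open 45.2 F [-0.4 -0.5 -1.4] j [ -13.   33.   -5.   97.    4.   51. -109.]
```

View pics/b2a.png

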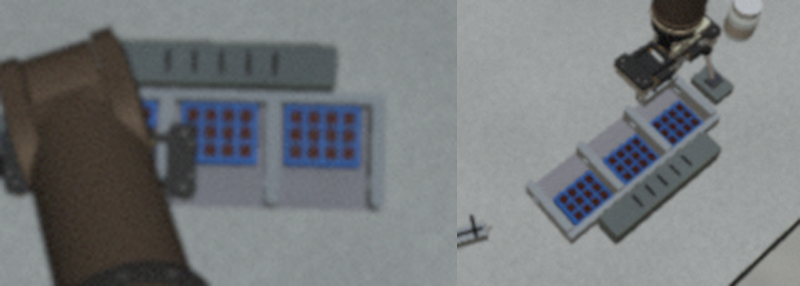

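Emit:
apply_moves --motion '[[[0,0,0,0.009,-0.001,0,0.2],[0,0,0,0,0,0.015,0.2],[0,0,0,0,0,0.015,0.2],[0,0,0,0,0,0.01,0.2],[0,0,0,0,0,0,0.2]]]'

```text
time: 23.95
tool_pos: [0.6267, 0.1264, 0.0557]
ee_rot: [179.9, 0.3, 0.1]
ft_force: [0.6, 0.4, -2.0]
opening: 0.0454
grasp_force: 25.0
```

```bash
python3 chk.py
```

```text
mean [ 6.286e+02  1.269e+02  5.850e+01 -0.000e+00  1.000e-01] sd [0.4 0.1 0.6 0.1 0. ]
t 24.25 at [629.  127.   59.1] rpy [-1.8e+02 -1.0e-01  1.0e-01] open 45.4 F [ 0.9  0.8 -1.6] j [ -13.   36.   -5.   97.    4.   47. -110.]
```

Emit:
apply_moves --motion '[[[0,0,0,0,0,0.005,0.2],[0,0,0,0,0,0.005,0.2],[0,0,0,0,0,0,0.2]]]'

```text
time: 24.55
tool_pos: [0.6279, 0.1267, 0.0475]
ee_rot: [180.0, 0.1, 0.1]
ft_force: [-0.4, -0.2, -1.8]
opening: 0.0455
grasp_force: 25.0
```

Emit:
apply_moves --motion '[[[0,0,0,0,0,0.003,0.2],[0,0,0,0,0,0.002,0.2],[0,0,0,0,0,0,0.2]]]'

```text
time: 24.85
tool_pos: [0.6285, 0.1268, 0.0432]
ee_rot: [180.0, 0.0, 0.1]
ft_force: [-0.4, -0.3, -2.3]
opening: 0.0453
grasp_force: 25.0
```

Emit:
apply_moves --motion '[[[0,0,0,0,0,0.001,0.2],[0,0,0,0,0,0.001,0.2],[0,0,0,0,0,0,0.2]]]'

```text
time: 25.15
tool_pos: [0.6288, 0.1271, 0.0427]
ee_rot: [-180.0, -0.1, 0.1]
ft_force: [-2.6, 0.2, 8.7]
opening: 0.0457
grasp_force: 25.0
```

Emit:
apply_moves --motion '[[[0,0,0,0,0,0,-0.2],[0,0,0,0,0,0,-0.5],[0,0,0,0,0,0,-1],[0,0,0,0,0,0,-1],[0,0,0,0,0,0,-1]]]'

```text
time: 25.65
tool_pos: [0.6284, 0.1273, 0.0414]
ee_rot: [-180.0, 0.0, 0.1]
ft_force: [-0.4, 0.1, -0.9]
opening: 0.081
grasp_force: 0.0
```

Emit:
apply_moves --motion '[[[0,0,0,0,0,0,-1],[0,0,0,0,0,-0.02,-1],[0,0,0,0,0,-0.04,-1],[0,0,0,0,0,-0.04,-1],[0,0,0,-0.045,0,0,-1]]]'

```text
time: 26.15
tool_pos: [0.5916, 0.1279, 0.1474]
ee_rot: [-179.8, -0.8, -0.1]
ft_force: [1.0, 0.5, -0.5]
opening: 0.0917
grasp_force: 0.0
```

Emit:
apply_moves --motion '[[[0,0,0,-0.045,0,0,-1],[0,0,0,-0.045,0.04,0,-1],[0,0,0,-0.03,0.04,0,-1],[0,0,0,0,0.045,0,-1],[0,0,0,0,0.045,0,-1]]]'

```text
time: 26.65
tool_pos: [0.4704, -0.0374, 0.1418]
ee_rot: [-180.0, -0.0, 0.2]
ft_force: [1.1, 0.2, -1.0]
opening: 0.0918
grasp_force: 0.0
```

```bash
cat > bay.py <<'E'
import sys
from plan import *
from fit import *
im={n:capture(n) for n in("top","scene")}
for k in map(int,sys.argv[2:]):
    c=(.628,.008+.119*(k-1))
    for cams in (["top"],["scene"],["top","scene"]):
        d={n:im[n] for n in cams};r=[]
        for fl in (0,np.pi):
            SB=[(1,box(-4,4,-48.5,67,14,22)),(2,box(-13,13,-42,42,0,28)),(3,box(-13,13,-26,-20,28,68)),(3,box(-13,13,34,40,28,68))]
            s=-1 if fl else 1
            r.append(fit((c[0],c[1]-s*.0065,fl),SB,d,4,(.006,.006,.08)))
        p,f=min(r,key=lambda a:a[1]);print("bay",k,cams,np.round(P(p,[[0,.0065,0]],0)[0,:2]*1000,1),round(np.degrees(p[2]),1),[round(a[1]) for a in r])
a=cv2.resize(im["top"][125:190,180:325],(800,358),interpolation=cv2.INTER_CUBIC)
b=cv2.resize(im["scene"][180:280,220:345],(300,240),interpolation=cv2.INTER_CUBIC)
cv2.imwrite("pics/"+sys.argv[1],np.vstack([a,np.hstack([b,cv2.resize(im["top"][90:290,130:430],(500,240))])]))
plan([])
E
python3 bay.py b2.png 2
```

```text
bay 2 ['top'] [626.7 125.9] 178.8 [1192, 1093]
bay 2 ['scene'] [631.6 127.4] 177.6 [2896, 2783]
bay 2 ['top', 'scene'] [631.  126.7] 178.1 [4109, 3914]
t 26.75 at [470.7 -43.  141.6] rpy [179.8  -0.   -0.4] open 92.2 F [0.2 1.  0.4] j [  2.  17.  -4. 117.   2.  47. -93.]
```

View pics/b2.png

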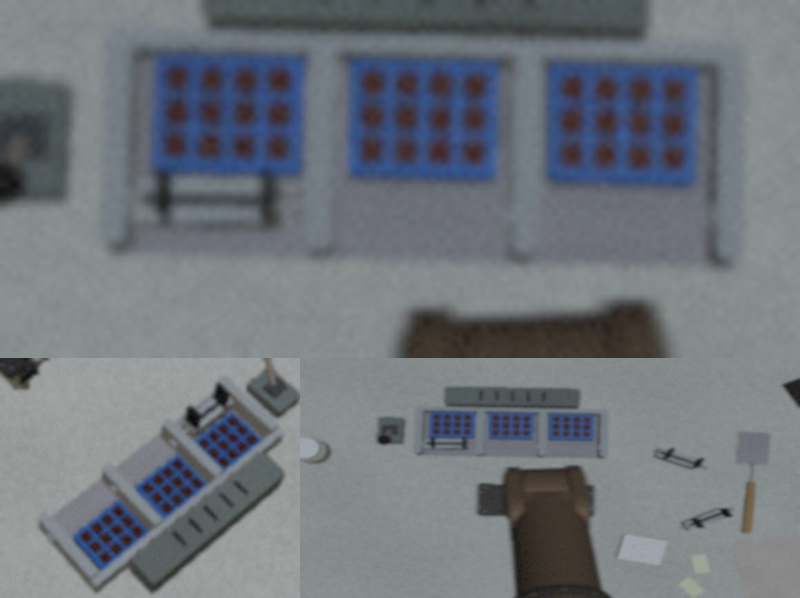

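Bar 1 is seated: plates at crop columns 163 and 269, about 59 mm apart (60 expected when seated, 47 if rubbing), in front of the mould. Next, the bar at (597,-323).

Run:
```python
from plan import *
plan([(597,-322.7,112,-23,-1)])
```

```text
t 26.75 at [470.7 -43.  141.6] rpy [179.8  -0.   -0.4] open 92.2 F [0.2 1.  0.4] j [  2.  17.  -4. 117.   2.  47. -93.]
(597, -322.7, 112, -23, -1)
   [[0,0,3.2,0.018,0.04,0.004,-1],[0,0,3.2,0.021,0.039,0.004,-1],[0,0,3.2,0.023,0.037,0.004,-1],[0,0,3.2,0.025,0.036,0.004,-1],[0,0,3.3,0.026,0.035,0.005,-1]]
   [[0,0,3.2,0.029,0.033,0.004,-1],[0,0,3.3,0.03,0.032,0.005,-1]]
```

Emit:
apply_moves --motion '[[[0,0,3.2,0.018,0.04,0.004,-1],[0,0,3.2,0.021,0.039,0.004,-1],[0,0,3.2,0.023,0.037,0.004,-1],[0,0,3.2,0.025,0.036,0.004,-1],[0,0,3.3,0.026,0.035,0.005,-1]]]'

```text
time: 27.25
tool_pos: [0.5644, -0.2363, 0.1203]
ee_rot: [-180.0, -0.0, -16.1]
ft_force: [0.6, 0.2, 1.0]
opening: 0.092
grasp_force: 0.0
```

Emit:
apply_moves --motion '[[[0,0,3.2,0.029,0.033,0.004,-1],[0,0,3.3,0.03,0.032,0.005,-1],[0,0,0,0,0,0,-1],[0,0,0,0,0,0,-1]]]'

```text
time: 27.65
tool_pos: [0.5998, -0.3156, 0.1105]
ee_rot: [180.0, 0.1, -22.6]
ft_force: [-0.3, 1.4, 0.8]
opening: 0.0921
grasp_force: 0.0
```

```bash
python3 chk.py
python3 - <<'E'
from plan import *
plan([(597,-322.7,41,-23,-1)])
E
```

```text
mean [ 600.1 -313.6  111.6    0.   -22.4] sd [0.1 0.2 0.3 0.  0. ]
t 27.95 at [ 600.1 -313.9  111.9] rpy [-180.    -0.   -22.4] open 91.9 F [ 0.9 -0.9 -0.5] j [ 20.  35.   6.  90.  -4.  55. -86.]
t 27.95 at [ 600.1 -313.9  111.9] rpy [-180.    -0.   -22.4] open 91.9 F [ 0.9 -0.9 -0.5] j [ 20.  35.   6.  90.  -4.  55. -86.]
(597, -322.7, 41, -23, -1)
   [[0,0,0.3,0,0.005,0.035,-1],[0,0,0.3,0,0.004,0.036,-1]]
```

Emit:
apply_moves --motion '[[[0,0,0.6,0,0.009,0.01,-1],[0,0,0,0,0,0.03,-1],[0,0,0,0,0,0.02,-1],[0,0,0,0,0,0.01,-1],[0,0,0,0,0,0,0.2]]]'

```text
time: 28.45
tool_pos: [0.5952, -0.3234, 0.0397]
ee_rot: [180.0, 0.2, -23.2]
ft_force: [0.6, -0.1, -0.4]
opening: 0.0875
grasp_force: 0.0
```

Emit:
apply_moves --motion '[[[0,0,0,0,0,0,0.2],[0,0,0,0,0,0,0.2],[0,0,0,0,0,0,0.2],[0,0,0,0,0,0,0.2],[0,0,0,0,0,0,0.2]]]'

```text
time: 28.95
tool_pos: [0.5981, -0.3227, 0.0428]
ee_rot: [-179.9, -0.1, -23.1]
ft_force: [2.0, 3.1, 6.4]
opening: 0.0487
grasp_force: 10.2
```

Emit:
apply_moves --motion '[[[0,0,0,0,0,-0.01,0.2],[0,0,0,0,0,-0.025,0.2],[0,0,0,0,0,-0.025,0.2],[0,0,0,0,0,0,0.2]]]'

```text
time: 29.35
tool_pos: [0.5982, -0.3252, 0.1055]
ee_rot: [180.0, -0.3, -23.2]
ft_force: [0.8, -0.3, -2.0]
opening: 0.0452
grasp_force: 25.0
```

```bash
python3 chk.py
python3 - <<'E'
from plan import *
plan([(550,-200,103,-10,.2,.04),(560,-111,103,0,.2,.04),(627.5,-111,102,0,.2,.03)],turn=5)
E
```

```text
mean [ 5.958e+02 -3.235e+02  1.008e+02  1.000e-01 -2.310e+01] sd [0.4 0.3 0.8 0.1 0. ]
t 29.65 at [ 595.6 -323.2  100.1] rpy [ 1.80e+02  1.00e-01 -2.31e+01] open 45.3 F [-1.   0.  -1.6] j [ 20.  36.   6.  90.  -4.  54. -86.]
t 29.65 at [ 595.6 -323.2  100.1] rpy [ 1.80e+02  1.00e-01 -2.31e+01] open 45.3 F [-1.   0.  -1.6] j [ 20.  36.   6.  90.  -4.  54. -86.]
(550, -200, 103, -10, 0.2, 0.04)
   [[0,0,-3.3,-0.023,-0.024,-0.001,0.2],[0,0,-3.3,-0.021,-0.025,-0.001,0.2],[0,0,-3.3,-0.02,-0.026,0,0.2],[0,0,-3.2,-0.018,-0.028,-0.001,0.2]]
(560, -111, 103, 0, 0.2, 0.04)
   [[0,0,-3.3,-0.002,-0.03,0,0.2],[0,0,-3.4,0,-0.03,0,0.2],[0,0,-3.3,0.002,-0.029,0,0.2]]
(627.5, -111, 102, 0, 0.2, 0.03)
   [[0,0,0,0.022,0,0,0.2],[0,0,0,0.023,0,0.001,0.2],[0,0,0,0.022,0,0,0.2]]
```

Emit:
apply_moves --motion '[[[0,0,-3.3,-0.023,-0.024,0,0.2],[0,0,-3.3,-0.021,-0.025,0,0.2],[0,0,-3.3,-0.02,-0.026,0,0.2],[0,0,-3.2,-0.018,-0.028,0,0.2],[0,0,-3.3,-0.002,-0.03,0,0.2]]]'

```text
time: 30.15
tool_pos: [0.5512, -0.1689, 0.1006]
ee_rot: [180.0, 0.2, -6.6]
ft_force: [1.0, -0.4, -2.0]
opening: 0.0452
grasp_force: 25.0
```

Emit:
apply_moves --motion '[[[0,0,-3.4,0,-0.03,0,0.2],[0,0,-3.3,0.002,-0.029,0,0.2],[0,0,0,0.022,0,0,0.2],[0,0,0,0.023,0,0,0.2],[0,0,0,0.022,0,0,0.2]]]'

```text
time: 30.65
tool_pos: [0.6284, -0.111, 0.1007]
ee_rot: [-180.0, 0.1, 0.0]
ft_force: [0.5, -0.3, -1.5]
opening: 0.0454
grasp_force: 25.0
```

Emit:
apply_moves --motion '[[[0,0,0,0,0,0,0.2],[0,0,0,0,0,0,0.2],[0,0,0,0,0,0,0.2]]]'

```text
time: 30.95
tool_pos: [0.6268, -0.1115, 0.1008]
ee_rot: [180.0, 0.1, -0.1]
ft_force: [-0.0, 0.0, -1.2]
opening: 0.0455
grasp_force: 25.0
```

```bash
python3 chk.py
```

```text
mean [ 627.5 -111.5  101.5    0.    -0. ] sd [0.3 0.1 0.2 0.  0. ]
t 31.25 at [ 627.8 -111.4  101.6] rpy [180.  -0.  -0.] open 45.1 F [ 0.3 -0.  -1.7] j [  6.  33.  -1.  96.   1.  51. -85.]
```

Emit:
apply_moves --motion '[[[0,0,0,0,0,0.015,0.2],[0,0,0,0,0,0.015,0.2],[0,0,0,0,0,0.012,0.2],[0,0,0,0,0,0,0.2]]]'

```text
time: 31.65
tool_pos: [0.6261, -0.1111, 0.0565]
ee_rot: [-180.0, 0.3, -0.0]
ft_force: [-0.7, -0.6, -1.8]
opening: 0.0454
grasp_force: 25.0
```

Emit:
apply_moves --motion '[[[0,0,0,0,0,0.005,0.2],[0,0,0,0,0,0.005,0.2],[0,0,0,0,0,0.003,0.2],[0,0,0,0,0,0,0.2]]]'

```text
time: 32.05
tool_pos: [0.6279, -0.1113, 0.0461]
ee_rot: [180.0, 0.0, -0.0]
ft_force: [0.2, 0.3, -2.0]
opening: 0.0453
grasp_force: 25.0
```

Emit:
apply_moves --motion '[[[0,0,0,0,0,0.002,0.2],[0,0,0,0,0,0.001,0.2],[0,0,0,0,0,0,0.2]]]'

```text
time: 32.35
tool_pos: [0.628, -0.1113, 0.0435]
ee_rot: [180.0, -0.0, -0.0]
ft_force: [-0.6, -0.0, -2.1]
opening: 0.0453
grasp_force: 25.0
```

Emit:
apply_moves --motion '[[[0,0,0,0,0,0.001,0.2],[0,0,0,0,0,0.001,0.2],[0,0,0,0,0,0,0.2]]]'

```text
time: 32.65
tool_pos: [0.6285, -0.1112, 0.0428]
ee_rot: [180.0, -0.1, -0.0]
ft_force: [-3.4, 1.2, 9.9]
opening: 0.0456
grasp_force: 25.0
```

Emit:
apply_moves --motion '[[[0,0,0,0,0,0,-0.2],[0,0,0,0,0,0,-0.5],[0,0,0,0,0,0,-1],[0,0,0,0,0,0,-1],[0,0,0,0,0,0,-1]]]'

```text
time: 33.15
tool_pos: [0.6278, -0.1107, 0.0412]
ee_rot: [-180.0, 0.0, -0.0]
ft_force: [0.1, -0.7, -0.1]
opening: 0.081
grasp_force: 0.0
```

Emit:
apply_moves --motion '[[[0,0,0,0,0,0,-1],[0,0,0,0,0,-0.02,-1],[0,0,0,0,0,-0.04,-1],[0,0,0,0,0,-0.02,-1],[0,0,0,-0.045,0,0,-1]]]'

```text
time: 33.65
tool_pos: [0.5896, -0.1106, 0.125]
ee_rot: [180.0, -0.6, 0.1]
ft_force: [-0.2, 0.7, 0.2]
opening: 0.0917
grasp_force: 0.0
```

Emit:
apply_moves --motion '[[[0,0,0,-0.045,0.02,0,-1],[0,0,0,-0.035,0.035,0,-1],[0,0,0,-0.035,0.035,0,-1],[0,0,0,-0.01,0.045,0,-1],[0,0,0,0,0.045,0,-1]]]'

```text
time: 34.15
tool_pos: [0.4558, -0.2923, 0.1217]
ee_rot: [-180.0, 0.0, -0.0]
ft_force: [1.2, 0.1, 0.1]
opening: 0.0919
grasp_force: 0.0
```

```bash
python3 bay.py b0.png 0
python3 - <<'E'
from plan import *
plan([(440.5,-378.4,110,27.3,-1,.035)])
E
```

```text
bay 0 ['top'] [ 628. -112.] 1.2 [918, 987]
bay 0 ['scene'] [ 645.5 -112.6] 178.9 [2658, 2471]
bay 0 ['top', 'scene'] [ 644.1 -112.5] 177.3 [3553, 3424]
t 34.25 at [ 456.3 -298.3  121.8] rpy [179.8  -0.   -0.5] open 91.6 F [-0.   0.3 -0.8] j [ 27.  24.   1. 109.  -0.  47. -63.]
t 34.25 at [ 456.3 -298.3  121.8] rpy [179.8  -0.   -0.5] open 91.6 F [-0.   0.3 -0.8] j [ 27.  24.   1. 109.  -0.  47. -63.]
(440.5, -378.4, 110, 27.3, -1, 0.035)
   [[0,0,-7,-0.004,0.02,0.003,-1],[0,0,-6.9,-0.006,0.019,0.003,-1],[0,0,-7,-0.008,0.019,0.003,-1],[0,0,-6.9,-0.011,0.017,0.003,-1]]
```

View pics/b0.png

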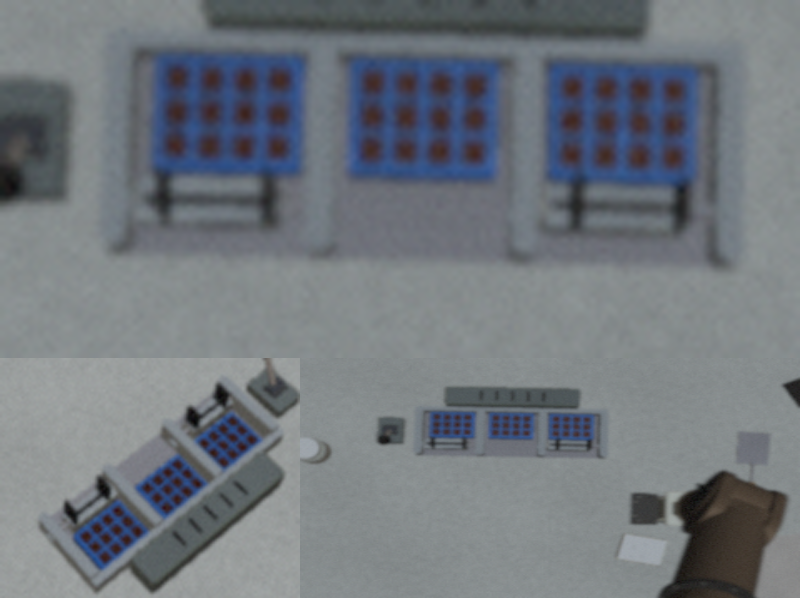

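Bar 2 is seated in bay0 too (plates at crop columns 576 and 683, ~59 mm apart). Now the last bar.

Emit:
apply_moves --motion '[[[0,0,-7,-0.004,0.02,0.003,-1],[0,0,-6.9,-0.006,0.019,0.003,-1],[0,0,-7,-0.008,0.019,0.003,-1],[0,0,-6.9,-0.011,0.017,0.003,-1],[0,0,0,0,0,0,-1]]]'

```text
time: 34.75
tool_pos: [0.4414, -0.3735, 0.1088]
ee_rot: [180.0, 0.1, 27.7]
ft_force: [0.3, -0.2, -0.1]
opening: 0.0915
grasp_force: 0.0
```

Emit:
apply_moves --motion '[[[0,0,0,0,0,0,-1],[0,0,0,0,0,0,-1]]]'

```text
time: 34.95
tool_pos: [0.4435, -0.3695, 0.1094]
ee_rot: [-180.0, -0.0, 27.7]
ft_force: [-0.6, 0.4, 0.6]
opening: 0.0919
grasp_force: 0.0
```

```bash
python3 chk.py
python3 - <<'E'
from plan import *
plan([(440.5,-378.4,41,27.3,-1)])
E
```

```text
mean [ 443.4 -370.1  109.6   -0.    27.8] sd [0.2 0.4 0.  0.  0. ]
t 35.25 at [ 443.2 -370.5  109.6] rpy [180.   -0.   27.8] open 91.6 F [-0.2  0.1 -0.7] j [ 39.  28.  -6. 104.   4.  48. -31.]
t 35.25 at [ 443.2 -370.5  109.6] rpy [180.   -0.   27.8] open 91.6 F [-0.2  0.1 -0.7] j [ 39.  28.  -6. 104.   4.  48. -31.]
(440.5, -378.4, 41, 27.3, -1)
   [[0,0,0.2,-0.003,0.003,0.034,-1],[0,0,0.3,-0.003,0.003,0.035,-1]]
```

Emit:
apply_moves --motion '[[[0,0,0.5,-0.006,0.006,0.01,-1],[0,0,0,0,0,0.03,-1],[0,0,0,0,0,0.018,-1],[0,0,0,0,0,0.01,-1],[0,0,0,0,0,0,0.2]]]'

```text
time: 35.75
tool_pos: [0.4392, -0.3788, 0.0398]
ee_rot: [-179.9, 0.1, 27.2]
ft_force: [0.7, -0.0, 0.1]
opening: 0.0876
grasp_force: 0.0
```

Emit:
apply_moves --motion '[[[0,0,0,0,0,0,0.2],[0,0,0,0,0,0,0.2],[0,0,0,0,0,0,0.2],[0,0,0,0,0,0,0.2],[0,0,0,0,0,0,0.2]]]'

```text
time: 36.25
tool_pos: [0.4404, -0.3783, 0.0424]
ee_rot: [-180.0, -0.0, 27.3]
ft_force: [-2.9, 4.8, 7.1]
opening: 0.0484
grasp_force: 10.6
```

Emit:
apply_moves --motion '[[[0,0,0,0,0,0,0.2],[0,0,0,0,0,-0.01,0.2],[0,0,0,0,0,-0.025,0.2],[0,0,0,0,0,-0.025,0.2],[0,0,0,0,0,0,0.2]]]'

```text
time: 36.75
tool_pos: [0.4423, -0.3807, 0.1053]
ee_rot: [179.7, -0.2, 27.3]
ft_force: [1.1, 0.6, -2.1]
opening: 0.0453
grasp_force: 24.9
```

```bash
python3 chk.py
python3 - <<'E'
from plan import *
plan([(500,-150,103,10,.2,.04),(530,8,103,0,.2,.04),(627.5,8,102,0,.2,.03)],turn=5)
E
```

```text
mean [ 440.  -379.   101.1    0.    27.3] sd [0.4 0.3 0.7 0.  0. ]
t 37.05 at [ 439.7 -378.7  100.5] rpy [-1.799e+02  1.000e-01  2.730e+01] open 45.4 F [ 0.5  0.4 -2.6] j [ 39.  29.  -5. 104.   4.  47. -31.]
t 37.05 at [ 439.7 -378.7  100.5] rpy [-1.799e+02  1.000e-01  2.730e+01] open 45.4 F [ 0.5  0.4 -2.6] j [ 39.  29.  -5. 104.   4.  47. -31.]
(500, -150, 103, 10, 0.2, 0.04)
   [[0,0,2.9,0.026,-0.029,0,0.2],[0,0,2.9,0.025,-0.031,-0.001,0.2],[0,0,2.9,0.023,-0.032,0,0.2],[0,0,2.9,0.022,-0.033,-0.001,0.2],[0,0,2.8,0.02,-0.034,0,0.2]]
   [[0,0,2.9,0.019,-0.035,-0.001,0.2]]
(530, 8, 103, 0, 0.2, 0.04)
   [[0,0,2,0.011,-0.03,0,0.2],[0,0,2,0.01,-0.03,0,0.2],[0,0,2,0.009,-0.031,0,0.2],[0,0,2,0.008,-0.031,0,0.2],[0,0,2,0.008,-0.031,0,0.2]]
(627.5, 8, 102, 0, 0.2, 0.03)
   [[0,0,0,0.024,0,0,0.2],[0,0,0,0.024,0,0,0.2],[0,0,0,0.025,0,0.001,0.2],[0,0,0,0.024,0,0,0.2]]
```

Emit:
apply_moves --motion '[[[0,0,2.9,0.026,-0.029,0,0.2],[0,0,2.9,0.025,-0.031,-0.001,0.2],[0,0,2.9,0.023,-0.032,0,0.2],[0,0,2.9,0.022,-0.033,-0.001,0.2],[0,0,2.8,0.02,-0.034,0,0.2]]]'

```text
time: 37.55
tool_pos: [0.4901, -0.1866, 0.1029]
ee_rot: [-180.0, 0.0, 12.7]
ft_force: [1.0, -0.0, -2.2]
opening: 0.0456
grasp_force: 24.9
```

Emit:
apply_moves --motion '[[[0,0,2.9,0.019,-0.035,-0.001,0.2],[0,0,2,0.011,-0.03,0,0.2],[0,0,2,0.01,-0.03,0,0.2],[0,0,2,0.009,-0.031,0,0.2],[0,0,2,0.008,-0.031,0,0.2]]]'

```text
time: 38.05
tool_pos: [0.5236, -0.0228, 0.1038]
ee_rot: [180.0, 0.1, 1.9]
ft_force: [1.3, -0.0, -1.9]
opening: 0.0455
grasp_force: 24.9
```

Emit:
apply_moves --motion '[[[0,0,2,0.008,-0.031,0,0.2],[0,0,0,0.024,0,0,0.2],[0,0,0,0.024,0,0,0.2],[0,0,0,0.024,0,0,0.2],[0,0,0,0.024,0,0,0.2]]]'

```text
time: 38.55
tool_pos: [0.6273, 0.0072, 0.1035]
ee_rot: [180.0, 0.1, -0.0]
ft_force: [0.2, -0.0, -0.9]
opening: 0.0452
grasp_force: 24.9
```

Emit:
apply_moves --motion '[[[0,0,0,0,0,0,0.2],[0,0,0,0,0,0,0.2]]]'

```text
time: 38.75
tool_pos: [0.6262, 0.0071, 0.1033]
ee_rot: [180.0, 0.1, -0.0]
ft_force: [-1.1, -0.7, -2.1]
opening: 0.0453
grasp_force: 24.9
```

```bash
python3 chk.py
```

```text
mean [ 6.260e+02  7.100e+00  1.042e+02  1.000e-01 -0.000e+00] sd [0.3 0.  0.3 0.  0. ]
t 39.05 at [626.3   7.1 104.5] rpy [180.   0.  -0.] open 45.7 F [ 0.  -0.2 -1.5] j [ -5.  32.  -1.  98.   1.  51. -96.]
```

Emit:
apply_moves --motion '[[[0,0,0,0.002,-0.001,0.015,0.2],[0,0,0,0,0,0.015,0.2],[0,0,0,0,0,0.014,0.2],[0,0,0,0,0,0,0.2]]]'

```text
time: 39.45
tool_pos: [0.6267, 0.008, 0.0572]
ee_rot: [180.0, 0.3, -0.0]
ft_force: [-0.1, 0.3, -2.0]
opening: 0.0453
grasp_force: 24.9
```

Emit:
apply_moves --motion '[[[0,0,0,0,0,0.005,0.2],[0,0,0,0,0,0.005,0.2],[0,0,0,0,0,0.003,0.2],[0,0,0,0,0,0,0.2]]]'

```text
time: 39.85
tool_pos: [0.6287, 0.0081, 0.0472]
ee_rot: [180.0, 0.0, -0.0]
ft_force: [-0.4, -0.1, -1.5]
opening: 0.0455
grasp_force: 24.9
```

Emit:
apply_moves --motion '[[[0,0,0,0,0,0.002,0.2],[0,0,0,0,0,0.001,0.2],[0,0,0,0,0,0,0.2]]]'

```text
time: 40.15
tool_pos: [0.6289, 0.0081, 0.0445]
ee_rot: [180.0, -0.0, -0.0]
ft_force: [-0.1, 0.2, -2.1]
opening: 0.0454
grasp_force: 24.9
```

Emit:
apply_moves --motion '[[[0,0,0,0,0,0.001,0.2],[0,0,0,0,0,0.001,0.2],[0,0,0,0,0,0,0.2]]]'

```text
time: 40.45
tool_pos: [0.629, 0.0081, 0.0427]
ee_rot: [180.0, -0.0, -0.0]
ft_force: [-0.9, -0.3, 1.5]
opening: 0.0454
grasp_force: 24.9
```

Emit:
apply_moves --motion '[[[0,0,0,0,0,0.001,0.2],[0,0,0,0,0,0,0.2]]]'

```text
time: 40.65
tool_pos: [0.6292, 0.0083, 0.0425]
ee_rot: [-180.0, -0.1, -0.0]
ft_force: [-3.4, 0.2, 9.3]
opening: 0.0453
grasp_force: 25.0
```

Emit:
apply_moves --motion '[[[0,0,0,0,0,0,-0.2],[0,0,0,0,0,0,-0.5],[0,0,0,0,0,0,-1],[0,0,0,0,0,0,-1],[0,0,0,0,0,0,-1]]]'

```text
time: 41.15
tool_pos: [0.6286, 0.0086, 0.0412]
ee_rot: [-180.0, 0.0, -0.0]
ft_force: [-0.0, -0.2, -0.2]
opening: 0.0811
grasp_force: 0.0
```

Emit:
apply_moves --motion '[[[0,0,0,0,0,0,-1],[0,0,0,0,0,-0.02,-1],[0,0,0,0,0,-0.04,-1],[0,0,0,0,0,-0.04,-1],[0,0,0,-0.045,0,0,-1]]]'

```text
time: 41.65
tool_pos: [0.592, 0.009, 0.1473]
ee_rot: [-179.9, -0.8, -0.0]
ft_force: [-0.1, -0.2, -0.1]
opening: 0.0921
grasp_force: 0.0
```

Emit:
apply_moves --motion '[[[0,0,0,-0.045,0,0,1],[0,0,0,-0.045,0,0,1],[0,0,0,-0.045,0,0,1],[0,0,0,-0.02,0,0,1],[0,0,0,0,0,0,1]]]' --grip_force 10

```text
time: 42.15
tool_pos: [0.4255, 0.0082, 0.1414]
ee_rot: [180.0, 0.1, 0.0]
ft_force: [0.7, 0.3, 0.7]
opening: 0.0563
grasp_force: 0.0
```

```bash
python3 bay.py b1.png
python3 - <<'E'
from h import *
# ball of switch: darkest blob near expected, both views
for n in("top","scene"):
    im=capture(n);q=proj(n,[[.62,.243,.09]])[0];x,y=q.astype(int)
    for l in("switch_tip",):
        print(n,np.round(q),[(round(o["conf"],2),np.round(o["at"],1)) for o in spot_point(l,n)[:4]])
    g=cv2.GaussianBlur(cv2.cvtColor(im,cv2.COLOR_BGR2GRAY),(0,0),1.5)[y-15:y+15,x-15:x+15];r,c=np.unravel_index(g.argmin(),g.shape)
    print("dark",c+x-15,r+y-15,w(n,[c+x-15,r+y-15],.092)*1000)
E
```

```text
t 42.25 at [429.3   8.4 141.8] rpy [-1.8e+02 -1.0e-01 -0.0e+00] open 48.7 F [0.3 0.6 0.5] j [ -6.  13.  -3. 122.   1.  45. -99.]
top [180. 159.] []
dark 180 157 [[626.89770484 241.77430233  92.        ]]
scene [329. 175.] [(0.59, array([326.6, 177.1])), (0.21, array([279.5, 224.4]))]
dark 330 176 [[626.47307127 242.37755656  92.        ]]
```

View pics/b1.png

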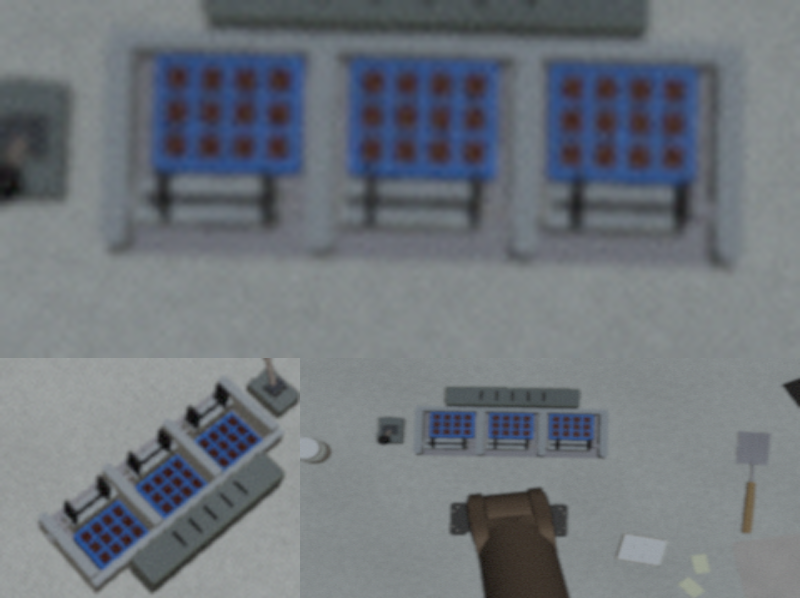

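All three bars now look alike and seated (bay1 plates at columns 370 and 475). Ball of switch at (627, 242, 92). Now go throw the switch.

Emit:
apply_moves --motion '[[[0,0,0,0.03,-0.039,0,1],[0,0,0,0.03,-0.039,0,1],[0,0,0,0.03,-0.039,0,1],[0,0,0,0.03,-0.039,0,1],[0,0,0,0.03,-0.039,0,1]]]'

```text
time: 42.95
tool_pos: [0.5805, 0.2049, 0.1409]
ee_rot: [180.0, 0.0, -0.0]
ft_force: [0.6, -1.0, 1.1]
opening: 0.0004
grasp_force: 0.0
```

Emit:
apply_moves --motion '[[[0,0,0,0,-0.039,0,1],[0,0,0,0,0,0,1],[0,0,0,0,0,0.03,1],[0,0,0,0,0,0.026,1],[0,0,0,0,0,0,1]]]'

```text
time: 43.45
tool_pos: [0.5768, 0.2408, 0.0816]
ee_rot: [179.8, 0.3, -0.0]
ft_force: [-0.1, -0.7, -0.9]
opening: 0.0004
grasp_force: 0.0
```

```bash
python3 chk.py
```

```text
mean [ 5.797e+02  2.422e+02  8.640e+01 -1.000e-01 -0.000e+00] sd [0.4 0.3 0.7 0.1 0. ]
t 43.75 at [580.  242.4  86.9] rpy [-1.799e+02 -1.000e-01 -0.000e+00] open 0.5 F [-0.7  0.5  0.4] j [ -24.   33.   -5.   98.    3.   49. -121.]
```

Emit:
apply_moves --motion '[[[0,0,0,0.012,0,0.003,1],[0,0,0,0.01,0,0,1],[0,0,0,0.01,0,0,1],[0,0,0,0.01,0,0,1],[0,0,0,0.01,0,0,1]]]'

```text
time: 44.25
tool_pos: [0.632, 0.242, 0.0824]
ee_rot: [180.0, 0.0, -0.0]
ft_force: [-1.3, -0.0, 1.1]
opening: 0.0004
grasp_force: 0.6
```

Emit:
apply_moves --motion '[[[0,0,0,0.01,0,0,1],[0,0,0,0.01,0,0,1],[0,0,0,0.008,0,0,1],[0,0,0,0.006,0,0,1],[0,0,0,0.004,0,0,1]]]'

```text
time: 44.75
tool_pos: [0.6694, 0.242, 0.0822]
ee_rot: [180.0, 0.0, -0.0]
ft_force: [-0.6, 0.3, -0.7]
opening: 0.0004
grasp_force: 0.5
```

Emit:
apply_moves --motion '[[[0,0,0,0.003,0,0,1],[0,0,0,0.003,0,0,1]]]'

```text
time: 44.95
tool_pos: [0.6749, 0.2421, 0.0824]
ee_rot: [180.0, 0.0, -0.0]
ft_force: [-1.6, 0.4, -0.1]
opening: 0.0001
grasp_force: 0.5
```

Emit:
apply_moves --motion '[[[0,0,0,0.002,0,0,1],[0,0,0,0.002,0,0,1],[0,0,0,0,0,0,1]]]'

```text
time: 45.25
tool_pos: [0.6775, 0.2422, 0.0822]
ee_rot: [180.0, 0.2, -0.0]
ft_force: [-6.7, -0.7, 2.7]
opening: 0.0005
grasp_force: 3.0
```

Emit:
apply_moves --motion '[[[0,0,0,0.002,0,0,1],[0,0,0,0.001,0,0,1],[0,0,0,0,0,0,1]]]'

```text
time: 45.55
tool_pos: [0.6779, 0.2422, 0.0821]
ee_rot: [179.9, 0.4, 0.0]
ft_force: [-15.0, -1.4, 8.8]
opening: 0.0007
grasp_force: 7.5
```

Emit:
apply_moves --motion '[[[0,0,0,0.001,0,0,1],[0,0,0,0.001,0,0,1],[0,0,0,0,0,0,1]]]'

```text
time: 45.85
tool_pos: [0.6782, 0.2423, 0.0819]
ee_rot: [179.9, 0.6, 0.1]
ft_force: [-21.3, -2.5, 12.8]
opening: 0.0004
grasp_force: 11.0
```

The lever is against its stop (at the predicted place). Withdraw and check everything.

Emit:
apply_moves --motion '[[[0,0,0,-0.03,0,0,1],[0,0,0,-0.04,0,0,1],[0,0,0,-0.04,0,-0.03,1],[0,0,0,-0.04,0,-0.03,1],[0,0,0,-0.04,0,-0.03,1]]]'

```text
time: 46.35
tool_pos: [0.4927, 0.2422, 0.1736]
ee_rot: [-180.0, -0.0, -0.0]
ft_force: [1.3, 1.0, 0.5]
opening: 0.0004
grasp_force: 0.0
```

Emit:
apply_moves --motion '[[[0,0,0,-0.04,0,0,1],[0,0,0,0,0,0,1],[0,0,0,0,0,0,1],[0,0,0,0,0,0,1]]]'

```text
time: 46.75
tool_pos: [0.4553, 0.2422, 0.1726]
ee_rot: [-180.0, -0.1, -0.1]
ft_force: [0.4, 0.1, 0.2]
opening: 0.0006
grasp_force: 0.0
```

Run:
```python
from plan import *
from m import moulds
moulds(0)
a=cv2.resize(capture("top")[110:200,165:325],(800,450),interpolation=cv2.INTER_CUBIC)
b=cv2.resize(capture("scene")[150:290,220:360],(600,600),interpolation=cv2.INTER_CUBIC)
cv2.imwrite("pics/end_top.png",a);cv2.imwrite("pics/end_scene.png",b);plan([])
```

```text
blue [  48.3 -634.4   10.2  120.3  234.5]
blue [ 680.2 -108.4   -1.3   88.8   70.7]
blue [679.8   9.1  -1.2  87.9  71.4]
blue [679.7 123.    1.3  69.   84.8]
t 46.95 at [454.8 242.  172. ] rpy [ 1.8e+02  0.0e+00 -1.0e-01] open 0.5 F [-0.4  0.  -0.5] j [ -29.   18.   -6.  109.    3.   53. -127.]
```

View pics/end_top.png

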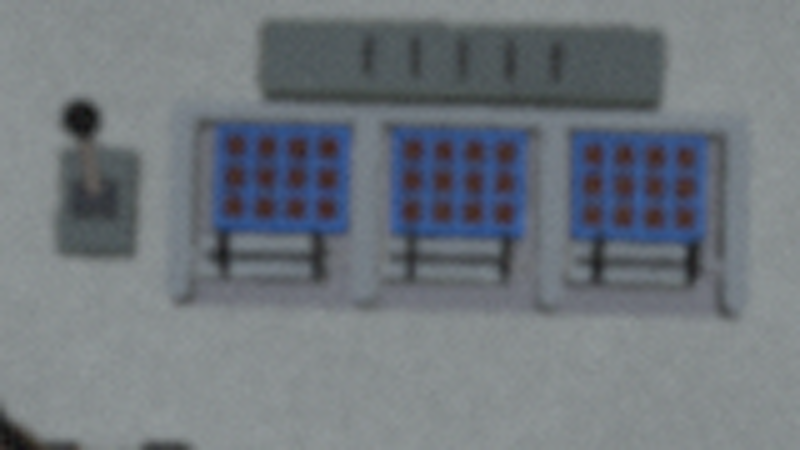

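View pics/end_scene.png

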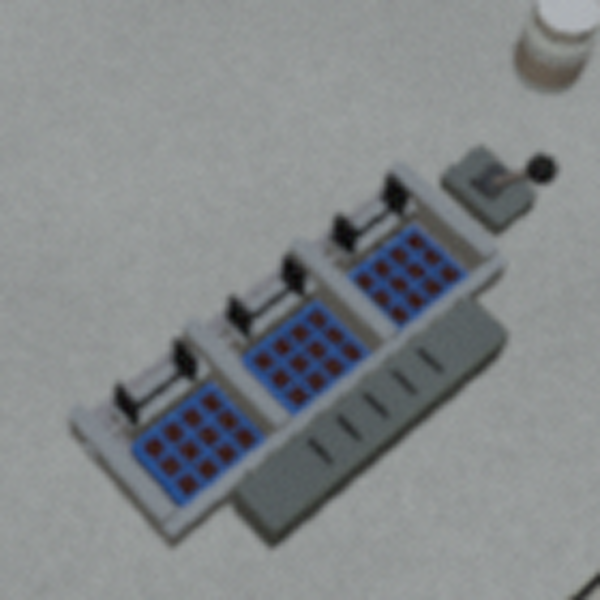

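The final pictures show the moulds home, the three bars across the bays, and the lever over to +x (ball at (80,118) in the top crop). The robot is clear.

```bash
python3 -c "
from rig import *
print(close_job())"
```

```text
the job is handed in; nothing more can be done
None
```

I slid all three moulds fully home, fitted a sprung bar across each of the three bays, then threw the switch fully over to on, and handed the job in at about 47 s of the 210 s allowed; the final pictures show everything in place.

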